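# Set the height stop of a sample-rack lane with the setting bar

## Robot

A 7-joint arm with a two-finger parallel gripper is mounted at the origin on the work surface. World frame = base frame: x ahead of the robot, y to its left, z up, the work surface at z = 0. Lengths are in m, angles in rad, forces in N, time in s.
With the tool pointing down it reaches from about 0.4 to 0.85 m from the base axis. Payload 4.5 kg.
Tool frame: the origin (TCP) lies at the very end of the fingers, on their centre line; the grasp point (between the pads) lies 19 mm behind it (r.grip_point_offset is the distance from the TCP to the grasp point, in m); z points along the fingers, y is the line along which they close (so a half turn about z gives the same grasp; the last joint's range is limited). The gripper opens to 88 mm and grips with 3 to 60 N. Pads are 18 mm wide; open, the fingers measure 123 mm over their backs; the gripper's body (75 mm by 187 mm) begins 45 mm behind the grasp point.
Start: joints at [-1.272, 0.689, -0.195, 1.565, 0.157, 0.902, -0.215], TCP at [0.164, 0.603, 0.239] pointing down, gripper open.
Joint ranges: [-3.01, 3.01], [-0.46, 2.08], [-1.47, 1.51], [0.13, 2.56], [-1, 4.14], [0.04, 2.09], [-2.66, 2.66]. Speed limits (rad/s): [2.57, 2.57, 3.14, 3.14, 3.14, 3.14, 3.14].

## Interface

Orientations are given as a unit quaternion [x, y, z, w].
In Python, from plant import r gives the robot as it stands.
- The arm moves only by the tool carry_out, never from a script. Its argument "rows" is a list of rows, each a list of 3 entries, a list of its own where there are three numbers: the shift along the tool's x, y, z in cm, then the turn, a rotation vector about the tool's x, y, z in degrees, then the closure, from 0 (fully open) to 1 (shut). A call has 1 to 12 rows; each row is the pose to reach, as a shift and turn from the pose commanded when the call began, along the tool's axes at that moment; what a row does not reach only later rows make up. A row lasts 1/10 s, in which the tool goes at most 50 mm and 8.59 degrees, less where a joint would pass 70% of its speed; a pose out of reach is approached as far as the arm can. A call with a gripper value outside its range is refused whole. The fingers move at their own pace and stop on an object; "newtons" is the grip in N (left out, the last holds). Time passes only in rows, so rows that repeat a pose let the fingers close. It gives the time, the measured TCP pose, the force, the opening and the grip force at its end, in the units of the state.
- r.get_state(): the state, without advancing time (a new reading comes with each control period).
- r.snapshot(name): name is "side" or "top" or "wrist"; returns a dict with "image" (480x640x3 uint8, red, green, blue), "fx", "fy", "cx", "cy" (pixels), "pose" (4x4, takes a point from camera to world coordinates). Camera axes: x right, y up, looking along -z (the intrinsics and any distortion apply to the point x, -y, -z); pixel columns grow to the right and rows downward; lengths in m; the calibration is good to about 2 mm. A picture is of the moment at which its call begins. There is no depth.
- r.finish_job(): hands the job in; it is judged then, once.
The state is a dict: "clock": time; "q": joint angles; "qd": joint speeds; "joint_torque": joint torques, N m; "tool_pos": TCP position; "eef_rot": TCP orientation; "contact_force": force on the tool from outside, world axes, zero at the start; "moment": the same for the moment, N m; "opening": opening from 0.0 (shut) to 1.0 (fully open); "finger_force": force on a finger pad.
Only numpy, scipy, OpenCV 4.12 (cv2) and the standard library are available. Lean on these libraries where they do the work, as an engineer would, in place of code of your own. Each camera call takes 0.05 s, during which the arm holds its last target. There are 200 camera calls.

## Task

Take the T-handled driver from its stand, put it in the head of the rack lane's stop screw and turn the screw down (clockwise, letting go and taking the handle afresh as needed) until the screw's sprung nose just drags on the white setting bar: pressed in by about 1 mm, certainly less than 2, and never screwed down hard. Leave the driver standing in the screw, then take the bar by its fin and draw it level out of the channel, leaving it lying on the lane's open ledge, wholly clear of the channel. Do not disturb the other things on the bench.

Things in the scene. Friction and masses are not known exactly. Their poses are not given: they have to be found in the camera images.
- lane: Fixed aluminium lane, base plate 335 x 80 x 12 mm. Origin on the table under the channel's mouth, mid-width; x runs along the lane into the channel, z up. Plate x -215 to 0 mm: open ledge; x 0 to 120: channel 47 mm wide (67 outside, 41 high) with lips 23.5 mm over the plate at its two ends. A bridge at x 30 to 90 (top 72 mm high) carries the upright stop screw at x 60, y 0.
- socket (a point): Centre of the top face of the stop screw's head, a 32 mm square steel block above the bridge, about 115 mm above the table. It has an upright square socket, 17.5 mm wide and 30 mm deep, with sides along this frame's x and y (any quarter turn fits); z up. Moves with the screw.
- screw (a joint): Turn of the stop screw in rad; grows clockwise seen from above, which lowers screw and nose by 18 mm a full turn (2.86 mm per rad). Stiff (0.09 N m), stays where it is left. Range 0 to 4.5; the nose's free tip is 43 mm above the table at 0.
- nose_tip (a point): Underside of the screw's black nose (18 mm wide disc), which faces down on the setting bar. The nose is sprung: once it meets the bar it yields upwards into the screw, 5 N per mm, up to 4 mm.
- nose (a joint): How far the sprung nose is pressed in, in m: 0 free, 0.004 bottomed.
- bar_mid (a point): Centre of the setting bar: a white plastic bar 190 x 44 x 22 mm (260 g) lying in the lane's channel with its top 34 mm above the table; x along the bar towards its far end, which is under the screw. The bar's top is the height to which the stop is set.
- bar_fin (a point): Centre of the bar's upright grip fin, 46 mm long (along x), 14 mm thick (along y), 36 mm high, standing on the bar's top at the end that sticks out of the channel; 65 mm from the bar's centre, 52 mm above the table.
- driver_grip (a point): Centre of the driver's black bar handle, 90 mm long (x), 16 thick (y), 30 high (z, up). Driver is T-shaped (150 g): a 14.5 mm square steel shank goes 65 mm down from the handle's underside, its sides along the handle's x and y. Let go, it stands upright with about 0.2 rad of turning play in the screw's socket or the stand.
- driver_tip (a point): Lower end of the driver's shank (last 6 mm narrowed to 10 mm), 80 mm below driver_grip.
- stand: Fixed grey block 75 x 75 x 45 mm in which the driver stands at the start (square hole 17.5 mm wide, 33 mm deep). Origin at the centre of its underside.
- bottle: Bystander: amber glass reagent bottle 60 mm wide, 130 high. Origin at the centre of its underside.
- jar: Bystander: white jar 64 mm wide, 75 high. Origin at the centre of its underside.
- beaker: Bystander: clear plastic beaker 70 mm wide, 85 high. Origin at the centre of its underside.
- screwdriver: Bystander: small ordinary screwdriver 180 mm long, lying. Origin near its middle, at table height.
- tube_rack: Bystander: clear tube rack 75 x 200 x 45 mm with two capped tubes. Origin at the centre of its underside.
- tip_box: Bystander: open cardboard box 100 x 140 x 60 mm of white tips. Origin at the centre of its underside.
- wipes: Bystander: white carton 110 x 70 x 50 mm. Origin at the centre of its underside.
There are look-alikes about, which are no part of the job. There is more than one size of the part that bears bar_mid; the job needs the largest. Leave any purple look-alike of the part that bears driver_grip alone.

How it is judged:
By the outcome, as a careful person would: the job done as asked, in the order asked, and still so for the second after the job is handed in, with the robot touching nothing.
It also fails if it takes over 67 s, if anything falls off the work surface, if the arm or the gripper's body presses on something with over 40 N, if the wrist force passes 120 N, or if a joint passes its speed limit or range.

## Working session

There is one attempt and no reset: what is moved stays moved. The work goes in short steps, Python scripts to look and compute and a tool call to move; the robot and the scene stay as the last step left them, time stands still between calls to the robot, and variables do not carry over. Pictures are saved under pics/ and viewed, at most 10 in all, crops included, and the job is handed in when it is done.

Besides the shell and the picture viewer there is one more tool, called by a JSON object that holds its "method" and its "body". carry_out: Moves the arm, as the interface text tells. Its arguments: {"type":"object","properties":{"rows":{"type":"array"},"newtons":{"type":"number"}},"required":["rows"]}

```bash
ls; mkdir -p pics; cat > h.py <<'E'
import numpy as np, cv2, json
from scipy.spatial.transform import Rotation as R
from plant import r
def snap(name, f):
    s=r.snapshot(name); cv2.imwrite('pics/'+f+'.png', s['image'][:,:,::-1])
    json.dump({k:(np.array(v).tolist()) for k,v in s.items() if k!='image'}, open('pics/'+f+'.json','w')); return s
def ray(f,u,v):
    s=json.load(open('pics/'+f+'.json')); P=np.array(s['pose'])
    d=np.array([(u-s['cx'])/s['fx'], -(v-s['cy'])/s['fy'], -1]); return P[:3,3], P[:3,:3]@d
def atz(f,u,v,z):
    o,d=ray(f,u,v); return o+d*(z-o[2])/d[2]
def tri(*obs):
    A=np.zeros((3,3));b=np.zeros(3)
    for o in obs:
        c,d=ray(*o); d=d/np.linalg.norm(d); M=np.eye(3)-np.outer(d,d); A+=M;b+=M@c
    p=np.linalg.solve(A,b)
    res=[np.linalg.norm((np.eye(3)-np.outer(d/np.linalg.norm(d),d/np.linalg.norm(d)))@(p-c)) for c,d in [ray(*o) for o in obs]]
    return p,res
def proj(f,p):
    s=json.load(open('pics/'+f+'.json')); P=np.array(s['pose']); q=P[:3,:3].T@(np.array(p)-P[:3,3])
    return np.array([s['cx']+s['fx']*q[0]/-q[2], s['cy']-s['fy']*q[1]/-q[2]])
E
python3 - <<'E'
from h import *
for n in ['side','top','wrist']:
    s=snap(n,n+'0'); print(n,[s[k] for k in('fx','fy','cx','cy')],{k for k in s}); print(np.round(s['pose'],3))
print(r.get_state(), r.grip_point_offset)
E
```

```text
pics
side [546.3286115231642, 546.3286115231642, 313.84464495977943, 246.53893488188413] {'fx', 'cy', 'fy', 'pose', 'image', 'cx'}
[[ 0.841  0.396 -0.368  0.005]
 [-0.541  0.6   -0.589 -0.845]
 [-0.012  0.695  0.719  1.166]
 [ 0.     0.     0.     1.   ]]
top [462.2837430054071, 462.2837430054071, 321.5019795562643, 241.03089444153716] {'fx', 'cy', 'fy', 'pose', 'image', 'cx'}
[[ 1.000e-02  9.980e-01 -5.400e-02  5.040e-01]
 [-1.000e+00  1.000e-02 -1.000e-03  1.200e-02]
 [-1.000e-03  5.400e-02  9.990e-01  1.167e+00]
 [ 0.000e+00  0.000e+00  0.000e+00  1.000e+00]]
wrist [422.0139809115521, 422.0139809115521, 319.1178076973492, 238.16462501835986] {'fx', 'cy', 'fy', 'pose', 'image', 'cx'}
[[ 0.262 -0.916 -0.303  0.085]
 [ 0.965  0.248  0.084  0.625]
 [-0.002 -0.314  0.949  0.385]
 [ 0.     0.     0.     1.   ]]
{'clock': 0.15, 'q': array([-1.27220125,  0.6897851 , -0.19452007,  1.56603011,  0.15730688,
        0.90252535, -0.21507296]), 'qd': array([-0.00160988, -0.00291531, -0.00106075, -0.00439966, -0.00118315,
        0.00036693, -0.00056663]), 'joint_torque': array([-2.03598109e-03, -5.27851045e+01, -1.26842178e+00, -1.53583610e+01,
       -5.24311338e-02,  3.94700633e-03,  1.06603409e-04]), 'tool_pos': array([0.16349148, 0.60276937, 0.23811798]), 'eef_rot': array([ 1.31970510e-01,  9.91253410e-01, -6.78428583e-04, -3.41776226e-05]), 'contact_force': array([0.80408224, 0.31875425, 0.58233416]), 'moment': array([0.01992329, 0.00382613, 0.0169222 ]), 'finger_force': 0.0, 'opening': 0.996469537401578} 0.0187
```

View pics/top0.png

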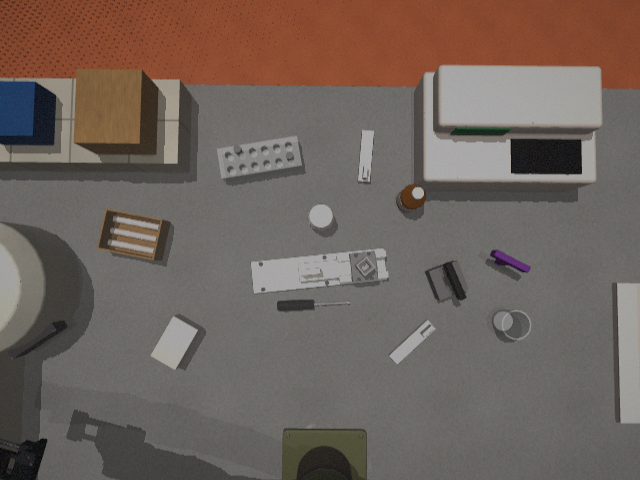

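View pics/side0.png

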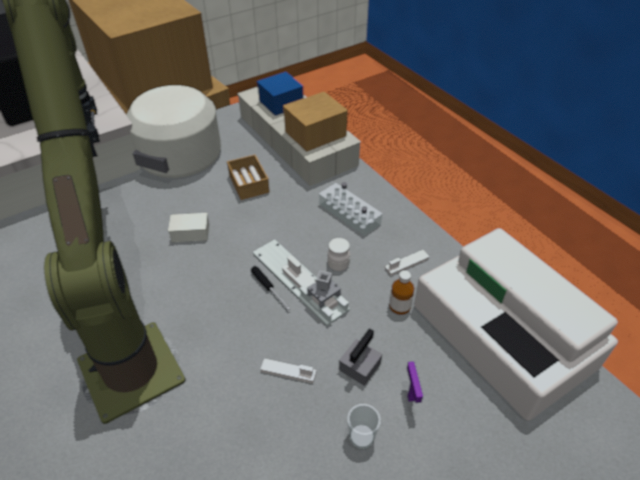

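The top view shows the lane running along image-x: ledge end at (252,277), screw head at (365,265) and fin at (312,270). The stand with the black driver is at (447,280). The purple look-alike is at (510,260), and loose small bars are at (366,157) and (412,342). The side view agrees: stand (360,360), screw (323,285), fin (292,267).

```bash
python3 - <<'E'
from h import *
a=cv2.imread('pics/top0.png')[240:310,290:480]; b=cv2.imread('pics/side0.png')[235:385,250:400]
cv2.imwrite('pics/c1.png',cv2.resize(a,None,fx=4,fy=4,interpolation=cv2.INTER_CUBIC)); cv2.imwrite('pics/c2.png',cv2.resize(b,None,fx=4,fy=4,interpolation=cv2.INTER_CUBIC))
x=cv2.imread('pics/c1.png');y=cv2.imread('pics/c2.png')
print(x.shape,y.shape)
E
```

```text
(280, 760, 3) (600, 600, 3)
```

View pics/c1.png

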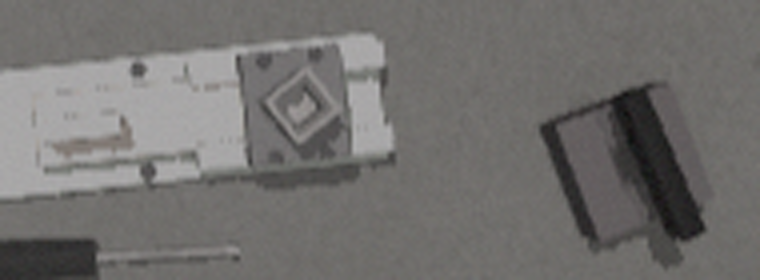

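View pics/c2.png

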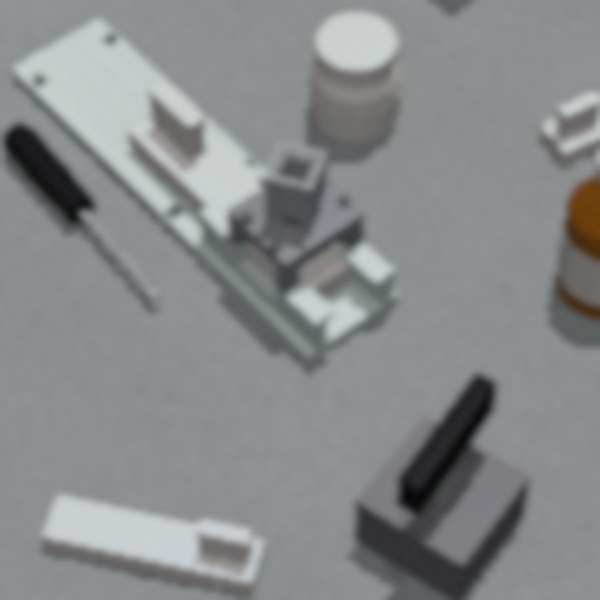

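The enlarged top crop shows the head-top centre at about (301,104), which is full-image (365.3,266), turned about 45° to the lane. The handle-top centre is at about (657,163), full-image (454.3,280.8). In the side crop the socket is at about (297,167), full-image (324.3,276.8), and the handle runs from (413,490) to (485,385).

```bash
python3 - <<'E'
from h import *
T=lambda u,v:('top0',290+u/4,240+v/4); S=lambda u,v:('side0',250+u/4,235+v/4)
np.set_printoptions(precision=4,suppress=True)
print('head',tri(T(301,104),S(297,167)))
print('handle',tri(T(657,163),S(449,432)))
e1=atz(*T(629,90),.107);e2=atz(*T(687,234),.107);print(e1,e2,np.degrees(np.arctan2(*(e2-e1)[[1,0]])),np.linalg.norm(e2-e1))
for n,c in dict(headL=(264,106),headT=(305,68),headR=(344,100),headB=(302,145)).items(): print(n,atz(*T(*c),.115))
a=atz('top0',252.5,277,.012);b=atz('top0',387,262,.012);print('lane',a,b)
for c in [(251,261),(254,293),(386,249),(388.5,279)]: print(atz('top0',*c,.012))
s=r.get_state(); print(R.from_quat(s['eef_rot']).as_matrix())
s=json.load(open('pics/wrist0.json'));P=np.array(s['pose'])
M=np.eye(4);M[:3,:3]=R.from_quat(r.get_state()['eef_rot']).as_matrix();M[:3,3]=r.get_state()['tool_pos'];print(np.linalg.inv(M)@P)
E
```

```text
head (array([ 0.5058, -0.0872,  0.1147]), [np.float64(0.0014319938159786448), np.float64(0.0014319938159785255)])
handle (array([ 0.4742, -0.2937,  0.1001]), [np.float64(0.001785682791170343), np.float64(0.0017856827911702712)])
[ 0.5144 -0.275   0.107 ] [ 0.4327 -0.3077  0.107 ] -158.20708157527028 0.08799904610521204
headL [ 0.5032 -0.0655  0.115 ]
headT [ 0.525  -0.0887  0.115 ]
headR [ 0.5071 -0.1109  0.115 ]
headB [ 0.4813 -0.0872  0.115 ]
lane [0.4745 0.1848 0.012 ] [ 0.5151 -0.1503  0.012 ]
[0.5143 0.1892 0.012 ]
[0.4348 0.1803 0.012 ]
[ 0.5476 -0.1478  0.012 ]
[ 0.4729 -0.1542  0.012 ]
[[-0.9652  0.2616 -0.0002]
 [ 0.2616  0.9652 -0.0013]
 [-0.0001 -0.0014 -1.    ]]
[[-0.0001  0.9494  0.3142  0.0819]
 [ 1.      0.0001  0.0002  0.0003]
 [ 0.0002  0.3142 -0.9494 -0.1466]
 [ 0.      0.      0.      1.    ]]
```

```bash
cat >> h.py <<'E'
np.set_printoptions(precision=4,suppress=True)
u=np.array([.120,-.993,0]);u/=np.linalg.norm(u);up=np.array([0,0,1.])
N=np.array([.5066,-.0878,.038])
def mat(x,z): return np.array([x,np.cross(z,x),z]).T
def down(yaw): a=np.radians(yaw); return mat(np.array([np.cos(a),np.sin(a),0]),-up)
def go(*targets):
    """successive targets (pos,R): shift cm, rotvec deg in the tool axes at the start of each leg"""
    s=r.get_state();p=s['tool_pos'];Q=R.from_quat(s['eef_rot']).as_matrix()
    print('now',p,'yaw',np.degrees(np.arctan2(Q[1,0],Q[0,0])),'q',s['q'],'t',s['clock'])
    for tp,tR in targets:
        print('shift',np.round(Q.T@(tp-p)*100,2),'rot',np.round(R.from_matrix(Q.T@tR).as_rotvec(degrees=True),1),'->',tp); p,Q=np.array(tp),tR
def view(d,dep):
    a=np.radians(dep);b=a+np.radians(18.3)
    z=u*np.cos(b)-up*np.sin(b);x=-u*np.sin(b)-up*np.cos(b);Q=mat(x,z)
    cam=N+d*(-u*np.cos(a)+up*np.sin(a)); return cam-Q@np.array([.0819,.0003,-.1466]),Q
E
python3 - <<'E'
from h import *
go((np.array([.45,.22,.26]),down(97)),view(.26,30))
E
```

```text
now [0.1635 0.6028 0.2381] yaw 164.8330499326556 q [-1.2722  0.6898 -0.1945  1.566   0.1573  0.9025 -0.2151] t 0.15
shift [-37.67 -29.45  -2.14] rot [-0.1  0.1 67.8] -> [0.45 0.22 0.26]
shift [-24.59   1.85  14.7 ] rot [  0.  -41.7   0.1] -> [ 0.4983 -0.0218  0.113 ]
```

{"method": "carry_out", "body": {"rows": [[[-37.7,-29.5,-2.1],[0,0,68],0],[[-37.7,-29.5,-2.1],[0,0,68],0],[[-37.7,-29.5,-2.1],[0,0,68],0],[[-37.7,-29.5,-2.1],[0,0,68],0],[[-37.7,-29.5,-2.1],[0,0,68],0],[[-37.7,-29.5,-2.1],[0,0,68],0],[[-37.7,-29.5,-2.1],[0,0,68],0],[[-37.7,-29.5,-2.1],[0,0,68],0],[[-37.7,-29.5,-2.1],[0,0,68],0],[[-37.7,-29.5,-2.1],[0,0,68],0],[[-37.7,-29.5,-2.1],[0,0,68],0]]}}

```text
clock: 1.25
tool_pos: [0.4531, 0.2149, 0.2599]
eef_rot: [0.667, 0.745, -0.0, 0.002]
contact_force: [-0.6, 0.9, -0.6]
opening: 1.0
finger_force: 0.0
```

```bash
python3 - <<'E'
from h import *
go(view(.26,30))
E
```

```text
now [0.4531 0.2149 0.2599] yaw 96.3101141654775 q [-0.6057  0.4995  0.1063  1.9156 -0.0719  0.7295 -0.3486] t 1.25
shift [-23.99   1.87  14.75] rot [ -0.1 -41.6  -0.6] -> [ 0.4983 -0.0218  0.113 ]
```

{"method": "carry_out", "body": {"rows": [[[-24.0,1.9,14.7],[0,-41.6,-0.6],0],[[-24.0,1.9,14.7],[0,-41.6,-0.6],0],[[-24.0,1.9,14.7],[0,-41.6,-0.6],0],[[-24.0,1.9,14.7],[0,-41.6,-0.6],0],[[-24.0,1.9,14.7],[0,-41.6,-0.6],0],[[-24.0,1.9,14.7],[0,-41.6,-0.6],0],[[-24.0,1.9,14.7],[0,-41.6,-0.6],0],[[-24.0,1.9,14.7],[0,-41.6,-0.6],0],[[-24.0,1.9,14.7],[0,-41.6,-0.6],0]]}}

```text
clock: 2.15
tool_pos: [0.4982, -0.0144, 0.113]
eef_rot: [0.617, 0.703, -0.234, 0.265]
contact_force: [0.6, -0.2, 0.1]
opening: 1.004
finger_force: 0.0
```

```bash
python3 - <<'E'
from h import *
go(view(.26,30)); s=snap('wrist','w1'); print(proj('w1',N)); print(r.get_state()['contact_force'])
E
```

```text
now [ 0.4982 -0.0144  0.113 ] yaw 97.56653363021485 q [-0.8372  1.0212  0.6125  2.0627  0.4348  0.4232 -0.7123] t 2.15
shift [-0.56 -0.08  0.49] rot [ 0.3 -0.3  0.5] -> [ 0.4983 -0.0218  0.113 ]
[317.5974 244.1823]
[0.4603 0.6866 1.1736]
```

View pics/w1.png

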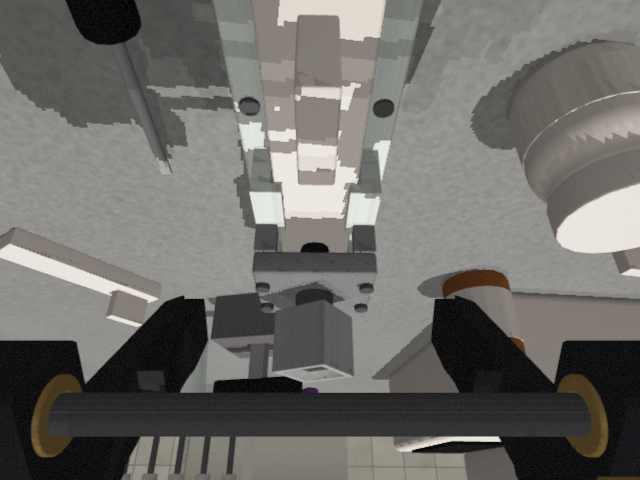

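The upside-down view shows the bridge edge at row 253 and the black nose poking out at (314,247), with the bar beneath it. The head is at (313,340).

```bash
python3 - <<'E'
from h import *
a=cv2.imread('pics/w1.png')[195:285,255:375][::-1,::-1]
a=cv2.convertScaleAbs(cv2.resize(a,None,fx=6,fy=6,interpolation=cv2.INTER_CUBIC),alpha=1.5,beta=20); cv2.imwrite('pics/c3.png',a)
E
```

```text
(no output)
```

View pics/c3.png

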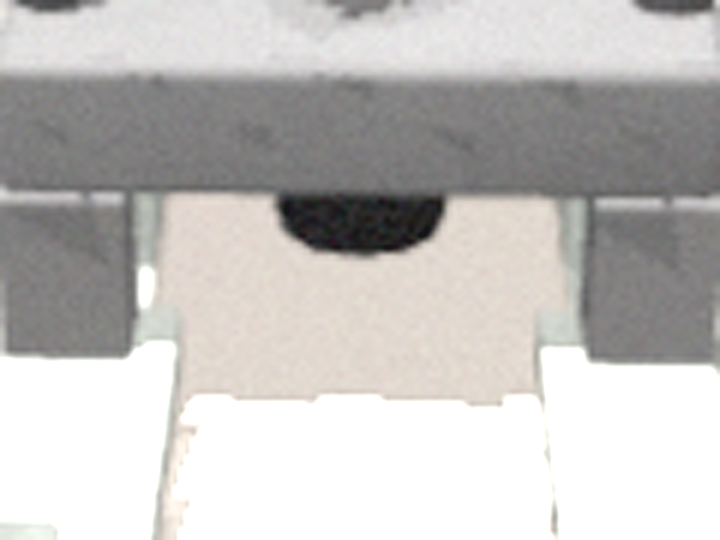

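```bash
python3 - <<'E'
from h import *
from scipy.optimize import least_squares
N0=N.copy();N0[2]=0
L=lambda x,z:N0+u*(x-60)/1e3+up*z/1e3
for n,(x,z) in dict(mouth=(0,41),bridge=(30,72),tip0=(51,43),tip=(51,40.2)).items(): print(n,proj('w1',L(x,z)))
# fit shift of scene along u and up (mm) and nose height
f=lambda k:[proj('w1',L(0+k[0],41+k[1]))[1]-191, proj('w1',L(30+k[0],72+k[1]))[1]-271.5, proj('w1',L(51+k[0],k[2]+k[1]))[1]-242]
k=least_squares(f,[0,0,40]).x; print(k)
for d in ([1,0],[0,1]):
    g=lambda k:[proj('w1',L(0+k[0],41+k[1]))[1]-191-d[0], proj('w1',L(30+k[0],72+k[1]))[1]-271.5-d[1], proj('w1',L(51+k[0],k[2]+k[1]))[1]-242]
    print(least_squares(g,[0,0,40]).x)
# head orientation & fin
print('widths', (377-254))
E
```

```text
mouth [318.3972 190.9475]
bridge [317.8137 272.2111]
tip0 [317.677 244.061]
tip [317.689  240.0693]
[ 1.7198 -1.2471 41.8218]
[ 4.1675 -2.4285 41.6037]
[-0.5153  0.4164 41.4364]
widths 123
```

The enlarged nose view shows the black disc's lower front edge at crop (360,255), full-image (314.5,242). The nose is about 41.6 mm above the table, so there is a gap of about 7.6 mm. I'll measure it again after most of the turning. Next I'll take vertical wrist views of the head and handle.

```bash
python3 - <<'E'
from h import *
go((np.array([.49,-.05,.25]),down(97)),(np.array([.49,-.18,.25]),down(97)),(np.array([.475,-.30,.25]),down(50)))
E
```

```text
now [ 0.4983 -0.0144  0.1132] yaw 97.54608711771267 q [-0.8371  1.0207  0.6127  2.0627  0.435   0.4231 -0.7123] t 2.2
shift [-11.62  -1.31  -7.99] rot [ 0.1 41.4  0.5] -> [ 0.49 -0.05  0.25]
shift [-12.9   -1.58   0.  ] rot [0. 0. 0.] -> [ 0.49 -0.18  0.25]
shift [-11.73  -2.95   0.  ] rot [ 0.  0. 47.] -> [ 0.475 -0.3    0.25 ]
```

{"method": "carry_out", "body": {"rows": [[[-11.6,-1.3,-8.0],[0,41.4,0.5],0],[[-11.6,-1.3,-8.0],[0,41.4,0.5],0],[[-11.6,-1.3,-8.0],[0,41.4,0.5],0],[[-11.6,-1.3,-8.0],[0,41.4,0.5],0],[[-11.6,-1.3,-8.0],[0,41.4,0.5],0],[[-11.6,-1.3,-8.0],[0,41.4,0.5],0],[[-11.6,-1.3,-8.0],[0,41.4,0.5],0],[[-11.6,-1.3,-8.0],[0,41.4,0.5],0]]}}

```text
clock: 3.0
tool_pos: [0.4892, -0.0488, 0.2494]
eef_rot: [0.662, 0.75, -0.002, 0.001]
contact_force: [-0.6, 1.3, 0.1]
opening: 1.0
finger_force: 0.0
```

```bash
python3 - <<'E'
from h import *
s=snap('wrist','wA');print(r.get_state()['qd'].max())
E
```

```text
0.009939610220792707
```

{"method": "carry_out", "body": {"rows": [[[-12.9,-1.6,0],[0,0,0],0],[[-12.9,-1.6,0],[0,0,0],0],[[-12.9,-1.6,0],[0,0,0],0],[[-12.9,-1.6,0],[0,0,0],0],[[-12.9,-1.6,0],[0,0,0],0]]}}

```text
clock: 3.55
tool_pos: [0.4896, -0.1785, 0.2493]
eef_rot: [0.662, 0.75, -0.002, 0.0]
contact_force: [-0.4, 0.2, 0.4]
opening: 0.998
finger_force: 0.0
```

```bash
python3 - <<'E'
from h import *
s=snap('wrist','wB');print(r.get_state()['qd'].max())
E
```

```text
0.005415017946606862
```

{"method": "carry_out", "body": {"rows": [[[-11.7,-3.0,0],[0,0,47],0],[[-11.7,-3.0,0],[0,0,47],0],[[-11.7,-3.0,0],[0,0,47],0],[[-11.7,-3.0,0],[0,0,47],0],[[-11.7,-3.0,0],[0,0,47],0],[[-11.7,-3.0,0],[0,0,47],0],[[-11.7,-3.0,0],[0,0,47],0],[[-11.7,-3.0,0],[0,0,47],0]]}}

```text
clock: 4.4
tool_pos: [0.4745, -0.2985, 0.2502]
eef_rot: [0.905, 0.425, -0.001, 0.001]
contact_force: [0.4, -0.1, -1.0]
opening: 0.999
finger_force: 0.0
```

```bash
python3 - <<'E'
from h import *
s=snap('wrist','wC');st=r.get_state();print(st['qd'].max(),st['q'],st['tool_pos'])
H=[.5066,-.0878,.115];G=[.473,-.2925,.107]
tiles=[]
for f,p in (('wA',H),('wB',H),('wB',G),('wC',G)):
    c=np.round(proj(f,p)).astype(int);print(f,c)
    c=np.clip(c,[66,49],[573,430]); im=cv2.imread(f'pics/{f}.png')[c[1]-49:c[1]+50,c[0]-66:c[0]+67]
    print('tile origin',c-[66,49]); im=cv2.resize(im,None,fx=3,fy=3,interpolation=cv2.INTER_CUBIC); tiles.append(im)
m=np.vstack([np.hstack(tiles[:2]),np.hstack(tiles[2:])]);print(m.shape)
cv2.imwrite('pics/m1.png',cv2.convertScaleAbs(m,alpha=1.5,beta=15))
E
```

```text
0.017399392896922317 [ 0.3528  0.5951  0.2097  1.7635 -0.1599  0.7986 -0.0558] [ 0.4742 -0.2991  0.2503]
wA [336 277]
tile origin [270 228]
wB [364  88]
tile origin [298  39]
wB [281 354]
tile origin [215 305]
wC [312 214]
tile origin [246 165]
(594, 798, 3)
```

View pics/m1.png

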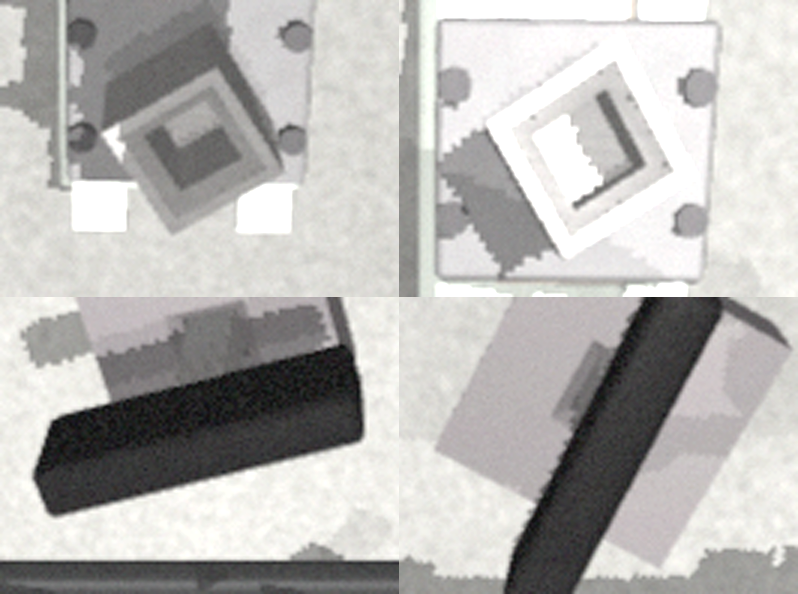

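The tiles show the head-top centre at wA (335.8,278.8) and wB (362,88), with clear square corners, and the black handle box in wB and wC. I'll fit the handle as a box to its dark silhouette.

```bash
python3 - <<'E'
from h import *
from scipy.optimize import minimize
A=lambda a,b:('wA',270+a/3-.33,228+b/3-.33);B=lambda a,b:('wB',298+(a-399)/3-.33,39+b/3-.33)
ca=[(118,135),(217,70),(283,173),(172,232)];cb=[(488,122),(618,38),(692,170),(567,258)]
P=[]
for a,b in zip(ca,cb):
    p,e=tri(A(*a),B(*b));print(p,e);P.append(atz(*B(*b),.115))
P=np.array(P);print('B at z.115',P,P.mean(0)); PA=np.array([atz(*A(*a),.115) for a in ca]);print('A',PA.mean(0))
for Q in(P,PA):
    for i in range(4): e=Q[(i+1)%4]-Q[i];print('side',np.linalg.norm(e),np.degrees(np.arctan2(e[1],e[0]))%90)
print('head c',tri(A(*np.mean(ca,0)),B(*np.mean(cb,0))))
masks={}
for f,(c0,c1,r0,r1) in dict(wB=(205,345,310,389),wC=(240,400,130,300)).items():
    g=cv2.imread(f'pics/{f}.png').max(2); m=np.zeros((480,640),np.uint8); m[r0:r1,c0:c1]=(g[r0:r1,c0:c1]<42)
    n,l,st,_=cv2.connectedComponentsWithStats(m);i=1+st[1:,4].argmax();print(f,st[i]);masks[f]=((l==i).astype(np.uint8),(c0,c1,r0,r1))
def cost(k):
    x,y,z,a=k[0]/1e3,k[1]/1e3,k[2]/1e3,np.radians(k[3]);t=0
    c=np.array([[sx*.045,sy*.008,sz*.015] for sx in(-1,1) for sy in(-1,1) for sz in(-1,1)])@R.from_euler('z',a).as_matrix().T+[x,y,z]
    for f,(m,(c0,c1,r0,r1)) in masks.items():
        h=cv2.convexHull(np.array([proj(f,p) for p in c],np.float32)); M=np.zeros_like(m);cv2.fillConvexPoly(M,np.round(h*16).astype(np.int32),1,shift=4)
        t+=np.abs(M[r0:r1,c0:c1].astype(int)-m[r0:r1,c0:c1]).sum()
    return t
best=min((minimize(cost,[473,-292.5,z,a],method='Nelder-Mead',options=dict(initial_simplex=np.array([473,-292.5,z,a])+np.vstack([np.zeros(4),np.diag([4,4,5,4])]))) for z in(92,97) for a in(20,25)),key=lambda o:o.fun)
print(best.x,best.fun)
E
```

```text
[ 0.4846 -0.0855  0.1187] [np.float64(0.001789441807836644), np.float64(0.0017894418078366191)]
[ 0.5071 -0.0665  0.1179] [np.float64(0.0003482239543857168), np.float64(0.00034822395438587923)]
[ 0.5261 -0.0896  0.1203] [np.float64(0.0003988775402283183), np.float64(0.0003988775402283349)]
[ 0.5029 -0.1103  0.1167] [np.float64(0.00023760810787316035), np.float64(0.00023760810787313433)]
B at z.115 [[ 0.4829 -0.0854  0.115 ]
 [ 0.5071 -0.0662  0.115 ]
 [ 0.5266 -0.0894  0.115 ]
 [ 0.5033 -0.1104  0.115 ]] [ 0.505  -0.0879  0.115 ]
A [ 0.5061 -0.0894  0.115 ]
side 0.030862491625253962 38.41347550261993
side 0.030356350664298003 40.115026518252265
side 0.03137922534371551 41.87559292108867
side 0.03224094094314572 39.198833526896294
side 0.02881802964546159 42.45382748195572
side 0.03134784242120572 38.89226345035638
side 0.031258817321462816 37.867180968278035
side 0.029105245378022743 33.981667427878975
head c (array([ 0.5052, -0.0877,  0.1184]), [np.float64(0.0005802796666710705), np.float64(0.0005802796666713184)])
wB [ 227  320  109   57 3435]
wC [ 281  154   73  118 2957]
[ 471.7378 -297.8178   87.5746   23.9613] 881.0
```

```bash
cat > fit.py <<'E'
from h import *
from scipy.optimize import minimize
def fit(rois,th,x0):
    masks={}
    for f,(c0,c1,r0,r1) in rois.items():
        g=cv2.imread(f'pics/{f}.png').max(2); m=np.zeros((480,640),np.uint8); m[r0:r1,c0:c1]=(g[r0:r1,c0:c1]<th)
        n,l,st,_=cv2.connectedComponentsWithStats(m);i=1+st[1:,4].argmax();masks[f]=((l==i).astype(np.uint8),st[i])
    def cost(k,per=False):
        a=np.radians(k[3]);t=[]
        c=np.array([[sx*.045,sy*.008,sz*.015] for sx in(-1,1) for sy in(-1,1) for sz in(-1,1)])@R.from_euler('z',a).as_matrix().T+np.array(k[:3])/1e3
        for f,(m,_) in masks.items():
            h=cv2.convexHull(np.array([proj(f,p) for p in c],np.float32)); M=np.zeros_like(m);cv2.fillConvexPoly(M,np.round(h*16).astype(np.int32),1,shift=4)
            c0,c1,r0,r1=rois[f];t.append(np.abs(M[r0:r1,c0:c1].astype(int)-m[r0:r1,c0:c1]).sum())
        return t if per else sum(t)
    o=minimize(cost,x0,method='Nelder-Mead',options=dict(initial_simplex=np.array(x0)+np.vstack([np.zeros(4),np.diag([5,5,6,5])])))
    print(th,o.x,cost(o.x,True),[m[1] for m in masks.values()]);return o.x
E
python3 - <<'E'
from fit import *
for f in('wB','wC'):
    g=cv2.imread(f'pics/{f}.png').max(2); c=np.round(proj(f,[.473,-.2925,.107])).astype(int)
    print(f,c);print(g[c[1]-32:c[1]+33:4,c[0]-32:c[0]+33:4])
for th in (25,32,55): fit(dict(wB=(205,345,310,389),wC=(240,400,130,300)),th,[473,-292,94,23])
fit(dict(wB=(205,345,310,389)),32,[473,-292,94,23]); fit(dict(wC=(240,400,130,300)),32,[473,-292,94,23])
E
```

```text
wB [281 354]
[[109 110  89  87  64  72  61  69  68  67  72  62  53  74  74  75  74]
 [ 69  64  67  69  68  69  69  67  69  68  63  64  66  66  53   6  11]
 [ 70  66  66  67  68  70  72  71  65  67  52  13  10  13  13  14  15]
 [127  69  75  78  75  76  66  17  10   2  13  13  10  12  19  17  10]
 [154  74  65  10  14  13   7  11  14  15   8  12  13  10  16  20  14]
 [  4   7   8  17  21  11   8  15  11  18  14  12  17  15  13  15  20]
 [ 14   7   9   3   7  16   9  20   5  18  13  22  27  26  29  31  29]
 [ 14  16  12   9  12  18  11  19  24  26  27  28  30  31  29  32  31]
 [ 12   8  16  12  20  24  25  33  27  24  29  29  28  25  32  27  30]
 [ 23  24  31  27  25  24  31  34  29  28  27  21  26  28  28  25  80]
 [ 26  32  31  29  30  23  28  27  21  27  27  23 100 151 148 151 155]
 [ 27  30  27  33  28  27  24  29  98 157 156 151 159 153 148 154 152]
 [ 30  28  26  24  94 156 155 163 151 154 156 160 151 153 154 156 148]
 [ 98 157 156 152 160 153 158 154 158 159 164 157 153 151 155 154 159]
 [152 154 154 152 157 156 152 146 153 150 156 156 157 158 151 161 154]
 [153 156 153 156 150 
[... 1411 characters left out ...]
4(2470)] [array([ 227,  321,  108,   47, 1915], dtype=int32), array([281, 155,  72, 112, 651], dtype=int32)]
32 [ 474.8089 -294.7114   93.8516   24.9516] [np.int64(957), np.int64(1202)] [array([ 227,  321,  109,   56, 3221], dtype=int32), array([ 281,  154,   73,  118, 2223], dtype=int32)]
55 [ 474.0105 -296.6318   90.4456   24.2419] [np.int64(614), np.int64(409)] [array([ 226,  310,  110,   68, 3523], dtype=int32), array([ 281,  151,   88,  122, 3083], dtype=int32)]
32 [ 474.227  -294.6131   92.1592   27.2302] [np.int64(911)] [array([ 227,  321,  109,   56, 3221], dtype=int32)]
32 [ 474.4262 -294.7001   97.0043   24.3082] [np.int64(1239)] [array([ 281,  154,   73,  118, 2223], dtype=int32)]
```

```bash
sed -i 's/    o=minimize.*/    from scipy.optimize import differential_evolution as de\n    o=de(cost,[(x0[0]-12,x0[0]+12),(x0[1]-12,x0[1]+12),(x0[2]-12,x0[2]+12),(x0[3]-12,x0[3]+12)],seed=1,maxiter=60,popsize=12)/' fit.py
python3 - <<'E'
from fit import *
b=(205,345,310,389);c=(240,400,130,300)
fit(dict(wB=b,wC=c),48,[473,-292,94,23]); fit(dict(wB=b),48,[473,-292,94,23]); fit(dict(wC=c),48,[473,-292,94,23])
E
```

```text
48 [ 472.4215 -297.3499   88.0158   23.8449] [np.int64(559), np.int64(260)] [array([ 227,  320,  109,   57, 3460], dtype=int32), array([ 281,  154,   74,  119, 2993], dtype=int32)]
48 [ 472.402  -302.2223   82.0154   24.3318] [np.int64(400)] [array([ 227,  320,  109,   57, 3460], dtype=int32)]
48 [ 471.0403 -298.1701   82.0164   23.8756] [np.int64(168)] [array([ 281,  154,   74,  119, 2993], dtype=int32)]
```

```bash
sed -i 's/sx\*.045,sy\*.008,sz\*.015/sx*k[4]*.001,sy*k[5]*.001,sz*.015/; s/,(x0\[3\]-12,x0\[3\]+12)\]/,(x0[3]-6,x0[3]+6),(40,46),(6,9)]/; s/(x0\[2\]-12,x0\[2\]+12)/(x0[2]-1,x0[2]+1)/' fit.py
python3 - <<'E'
from fit import *
b=(205,345,310,389);c=(240,400,130,300)
fit(dict(wB=b,wC=c),48,[473,-292,92,23]); fit(dict(wB=b),48,[473,-292,92,23]); fit(dict(wC=c),48,[473,-292,92,23])
E
```

```text
48 [ 473.1563 -296.1504   91.2438   23.3401   43.551     6.8224] [np.int64(239), np.int64(79)] [array([ 227,  320,  109,   57, 3460], dtype=int32), array([ 281,  154,   74,  119, 2993], dtype=int32)]
48 [ 472.9997 -296.9045   91.1498   22.9696   43.7015    6.0103] [np.int64(58)] [array([ 227,  320,  109,   57, 3460], dtype=int32)]
48 [ 473.0676 -296.2574   91.56     23.2857   43.6972    7.0643] [np.int64(40)] [array([ 281,  154,   74,  119, 2993], dtype=int32)]
```

```bash
python3 - <<'E'
from h import *
go((np.array([.473,-.296,.073]),down(23.2)))
E
```

```text
now [ 0.4742 -0.2991  0.2503] yaw 50.18489026717497 q [ 0.3528  0.5951  0.2097  1.7635 -0.1599  0.7986 -0.0558] t 4.45
shift [ 0.2  -0.32 17.73] rot [ 0.1  0.1 27. ] -> [ 0.473 -0.296  0.073]
```

{"method": "carry_out", "body": {"rows": [[[0.2,-0.3,4],[0,0,9],0],[[0.2,-0.3,8],[0,0,18],0],[[0.2,-0.3,11],[0,0,27],0],[[0.2,-0.3,14],[0,0,27],0],[[0.2,-0.3,16],[0,0,27],0],[[0.2,-0.3,17.7],[0,0,27],0],[[0.2,-0.3,17.7],[0,0,27],0],[[0.2,-0.3,17.7],[0,0,27],0.5],[[0.2,-0.3,17.7],[0,0,27],1],[[0.2,-0.3,17.7],[0,0,27],1],[[0.2,-0.3,17.7],[0,0,27],1],[[0.2,-0.3,17.7],[0,0,27],1]], "newtons": 25}}

```text
clock: 5.65
tool_pos: [0.4727, -0.2981, 0.0739]
eef_rot: [0.98, 0.199, -0.0, 0.002]
contact_force: [-0.3, 0.1, -0.2]
opening: 0.574
finger_force: 0.0
```

```bash
python3 - <<'E'
from h import *
go((np.array([.473,-.296,.073]),down(23.2))); s=r.get_state();print({k:s[k] for k in('contact_force','moment','opening','finger_force')})
E
```

```text
now [ 0.4727 -0.2981  0.0739] yaw 22.93001044638696 q [ 0.3589  0.8665  0.2055  1.9025 -0.3935  0.409  -0.314 ] t 5.65
shift [ 0.11 -0.18  0.09] rot [ 0.2  0.1 -0.3] -> [ 0.473 -0.296  0.073]
{'contact_force': array([-0.3167,  0.0765, -0.2292]), 'moment': array([-0.015 ,  0.1292,  0.0129]), 'opening': 0.5736212682658706, 'finger_force': 0.0}
```

{"method": "carry_out", "body": {"rows": [[[0,0,0],[0,0,0],1],[[0,0,0],[0,0,0],1],[[0,0,0],[0,0,0],1],[[0,0,0],[0,0,0],1],[[0,0,0],[0,0,0],1],[[0,0,0],[0,0,0],1],[[0,0,0],[0,0,0],1],[[0,0,0],[0,0,0],1]], "newtons": 30}}

```text
clock: 6.45
tool_pos: [0.4725, -0.2981, 0.0734]
eef_rot: [0.98, 0.199, -0.0, 0.002]
contact_force: [-0.5, 0.3, -0.6]
opening: 0.181
finger_force: 29.9
```

```bash
python3 - <<'E'
from h import *
z=.1885
go((np.array([.473,-.296,.2]),down(23.2)),(np.array([.5052,-.0878,.2]),down(129.5))); s=r.get_state();print({k:s[k] for k in('contact_force','moment','opening','finger_force')})
E
```

```text
now [ 0.4725 -0.2981  0.0734] yaw 22.923385928151895 q [ 0.3591  0.8674  0.2054  1.9026 -0.3935  0.4088 -0.314 ] t 6.45
shift [  0.11  -0.13 -12.66] rot [ 0.2  0.1 -0.3] -> [ 0.473 -0.296  0.2  ]
shift [ 11.16 -17.87   0.  ] rot [  -0.    -0.  -106.3] -> [ 0.5052 -0.0878  0.2   ]
{'contact_force': array([-0.5409,  0.2663, -0.6359]), 'moment': array([-0.0729,  0.099 , -0.0127]), 'opening': 0.1806041576329183, 'finger_force': 29.929027680773288}
```

{"method": "carry_out", "body": {"rows": [[[0,0,-3],[0,0,0],1],[[0,0,-6],[0,0,0],1],[[0,0,-10],[0,0,0],1],[[0,0,-13.7],[0,0,0],1],[[0,0,-13.7],[0,0,0],1]]}}

```text
clock: 6.95
tool_pos: [0.4747, -0.2995, 0.2149]
eef_rot: [0.98, 0.199, 0.003, 0.005]
contact_force: [1.0, -1.4, -0.9]
opening: 0.176
finger_force: 29.9
```

{"method": "carry_out", "body": {"rows": [[[11.2,-17.9,0],[0,0,-106.5],1],[[11.2,-17.9,0],[0,0,-106.5],1],[[11.2,-17.9,0],[0,0,-106.5],1],[[11.2,-17.9,0],[0,0,-106.5],1],[[11.2,-17.9,0],[0,0,-106.5],1],[[11.2,-17.9,0],[0,0,-106.5],1],[[11.2,-17.9,0],[0,0,-106.5],1],[[11.2,-17.9,0],[0,0,-106.5],1],[[11.2,-17.9,0],[0,0,-106.5],1],[[11.2,-17.9,0],[0,0,-106.5],1],[[11.2,-17.9,0],[0,0,-106.5],1],[[11.2,-17.9,0],[0,0,-106.5],1]]}}

```text
clock: 8.15
tool_pos: [0.5051, -0.0889, 0.2087]
eef_rot: [0.451, 0.893, -0.002, -0.0]
contact_force: [0.4, -0.4, -1.4]
opening: 0.181
finger_force: 29.9
```

```bash
python3 - <<'E'
from h import *
go((np.array([.5058,-.0886,.21]),down(129.5)));snap('wrist','wD')
s=r.get_state();M=np.eye(4);M[:3,:3]=R.from_quat(s['eef_rot']).as_matrix();M[:3,3]=s['tool_pos']
tip=(M@np.array([0,0,.0613,1]))[:3];hd=np.array([.5052,-.0878,.116]);print(tip,proj('wD',tip),proj('wD',hd))
im=cv2.imread('pics/wD.png');print(im[60:480,200:440].shape)
cv2.imwrite('pics/wDc.png',cv2.convertScaleAbs(cv2.resize(im[100:330,200:440],None,fx=2.5,fy=2.5,interpolation=cv2.INTER_CUBIC),alpha=1.4,beta=15))
E
```

```text
now [ 0.5051 -0.0889  0.2087] yaw 126.4152013576412 q [ 0.1852  0.5887 -0.1631  1.9329  0.1577  0.6341  0.5572] t 8.15
shift [-0.02  0.07 -0.13] rot [-0.2  0.1 -3.1] -> [ 0.5058 -0.0886  0.21  ]
[ 0.5049 -0.0893  0.1474] [318.4011 262.317 ] [320.4883 241.394 ]
(420, 240, 3)
```

{"method": "carry_out", "body": {"rows": [[[0,0.1,1],[0,0,-3.1],1],[[0,0.1,2],[0,0,-3.1],1],[[0,0.1,2.6],[0,0,-3.1],1],[[0,0.1,3.0],[0,0,-3.1],1],[[0,0.1,3.4],[0,0,-3.1],1],[[0,0.1,3.8],[0,0,-3.1],1],[[0,0.1,4.2],[0,0,-3.1],1],[[0,0.1,4.2],[0,0,-3.1],1]]}}

```text
clock: 9.0
tool_pos: [0.5065, -0.0886, 0.1673]
eef_rot: [0.429, 0.903, -0.002, 0.0]
contact_force: [0.8, -0.5, -2.3]
opening: 0.173
finger_force: 29.9
```

```bash
python3 - <<'E'
from h import *
go((np.array([.5058,-.0886,.148]),down(129.5)))
s=r.get_state();print({k:s[k] for k in('contact_force','moment','opening','finger_force')})
E
```

```text
now [ 0.5065 -0.0886  0.1673] yaw 129.15326584695094 q [ 0.1776  0.656  -0.1554  1.9691  0.1944  0.5313  0.5693] t 9.0
shift [ 0.04 -0.05  1.93] rot [-0.2  0.1 -0.3] -> [ 0.5058 -0.0886  0.148 ]
{'contact_force': array([ 0.7635, -0.4649, -2.2688]), 'moment': array([-0.0738, -0.0136, -0.0173]), 'opening': 0.17343355357369583, 'finger_force': 29.932829939061776}
```

{"method": "carry_out", "body": {"rows": [[[0,0,0.5],[0,0,0],1],[[0,0,1.0],[0,0,0],1],[[0,0,1.4],[0,0,0],1],[[0,0,1.7],[0,0,0],1],[[0,0,1.7],[0,0,0],1]]}}

```text
clock: 9.5
tool_pos: [0.5065, -0.0887, 0.1503]
eef_rot: [0.429, 0.903, -0.002, 0.0]
contact_force: [-1.4, 0.8, -1.2]
opening: 0.179
finger_force: 29.9
```

```bash
python3 - <<'E'
from h import *
go((np.array([.5058,-.0886,.148]),down(129.5)))
s=r.get_state();print({k:s[k] for k in('contact_force','moment','opening','finger_force')})
E
```

```text
now [ 0.5065 -0.0887  0.1503] yaw 129.15752095007645 q [ 0.1711  0.6845 -0.1453  1.9826  0.2036  0.4891  0.5612] t 9.5
shift [ 0.05 -0.05  0.23] rot [-0.2  0.1 -0.3] -> [ 0.5058 -0.0886  0.148 ]
{'contact_force': array([-1.3907,  0.7536, -1.2485]), 'moment': array([-0.0396,  0.0281,  0.0312]), 'opening': 0.179294479484549, 'finger_force': 29.932861804263666}
```

{"method": "carry_out", "body": {"rows": [[[0,0,0],[0,0,6],1],[[0,0,0],[0,0,12],1],[[0,0,0.05],[0,0,18],1],[[0,0,0.1],[0,0,25],1],[[0,0,0.1],[0,0,32],1],[[0,0,0.15],[0,0,39],1],[[0,0,0.2],[0,0,46],1],[[0,0,0.2],[0,0,52],1],[[0,0,0.25],[0,0,58],1],[[0,0,0.25],[0,0,60],1],[[0,0,0.25],[0,0,60],1]]}}

```text
clock: 10.6
tool_pos: [0.5058, -0.089, 0.1482]
eef_rot: [0.823, 0.568, -0.002, 0.001]
contact_force: [-3.0, -0.7, 1.3]
opening: 0.179
finger_force: 30.0
```

```bash
python3 - <<'E'
from h import *
go((np.array([.5058,-.0886,.148]),down(129.5)))
s=r.get_state();print({k:s[k] for k in('contact_force','moment','opening','finger_force')})
E
```

```text
now [ 0.5058 -0.089   0.1482] yaw 69.20072883589722 q [ 0.0009  0.6937  0.1324  1.9938 -0.1796  0.4663 -0.0992] t 10.6
shift [ 0.04 -0.02  0.02] rot [ -0.1   0.2 -60.3] -> [ 0.5058 -0.0886  0.148 ]
{'contact_force': array([-2.9996, -0.6598,  1.3137]), 'moment': array([-0.5094,  0.7696,  0.0629]), 'opening': 0.1789104951501012, 'finger_force': 29.972779867239296}
```

{"method": "carry_out", "body": {"rows": [[[0,0,0.05],[0,0,7],1],[[0,0,0.05],[0,0,14],1],[[0,0,0.1],[0,0,21],1],[[0,0,0.15],[0,0,28],1],[[0,0,0.15],[0,0,35],1],[[0,0,0.2],[0,0,42],1],[[0,0,0.25],[0,0,49],1],[[0,0,0.3],[0,0,56],1],[[0,0,0.3],[0,0,62],1],[[0,0,0.3],[0,0,65],1],[[0,0,0.3],[0,0,65],1]]}}

```text
clock: 11.7
tool_pos: [0.5054, -0.0888, 0.145]
eef_rot: [0.999, 0.037, -0.001, 0.002]
contact_force: [-4.2, -1.4, 1.2]
opening: 0.175
finger_force: 29.9
```

```bash
python3 - <<'E'
from h import *
go((np.array([.5058,-.0886,.25]),down(97)))
for i in range(4):
    s=r.get_state();print({k:s[k] for k in('contact_force','moment')})
    snap('side','s%d'%i) if i==0 else None
E
```

```text
now [ 0.5054 -0.0888  0.145 ] yaw 4.233346148743489 q [-0.1743  0.7415  0.4311  2.0055 -0.5935  0.5214 -0.8142] t 11.7
shift [  0.01   0.02 -10.5 ] rot [ -0.    0.3 -92.8] -> [ 0.5058 -0.0886  0.25  ]
{'contact_force': array([-4.1904, -1.3887,  1.2123]), 'moment': array([-0.3138,  1.3165,  0.0723])}
{'contact_force': array([-4.7932, -2.4688,  0.9351]), 'moment': array([-0.4405,  1.3363,  0.0577])}
{'contact_force': array([-4.7932, -2.4688,  0.9351]), 'moment': array([-0.4405,  1.3363,  0.0577])}
{'contact_force': array([-4.7932, -2.4688,  0.9351]), 'moment': array([-0.4405,  1.3363,  0.0577])}
```

{"method": "carry_out", "body": {"rows": [[[0,0,0],[0,0,0],0.3],[[0,0,0],[0,0,0],0.3],[[0,0,0],[0,0,0],0.3],[[0,0,0],[0,0,0],0.3],[[0,0,-2],[0,0,0],0.3],[[0,0,-5],[0,0,0],0.3],[[0,0,-8],[0,0,-8],0.3],[[0,0,-10.5],[0,0,-16],0.3],[[0,0,-10.5],[0,0,-24],0.3],[[0,0,-10.5],[0,0,-32],0.3]]}}

```text
clock: 12.75
tool_pos: [0.5076, -0.0883, 0.2513]
eef_rot: [0.95, 0.313, 0.001, 0.002]
contact_force: [-0.9, 0.8, -0.4]
opening: 0.702
finger_force: 0.0
```

```bash
python3 - <<'E'
from h import *
t,Q=view(.26,30); t=np.array([.4983,-.0144,.113])
go((np.array([.4983,.04,.22]),down(97)),(t,Q)); print(r.get_state()['opening'])
E
```

```text
now [ 0.5076 -0.0883  0.2513] yaw 36.51891336379242 q [-0.1781  0.5591  0.4157  1.9003 -0.3173  0.7434 -0.5169] t 12.75
shift [  6.89 -10.88   3.08] rot [  0.2   0.1 -60.5] -> [0.4983 0.04   0.22  ]
shift [-5.4  -0.66 10.7 ] rot [  0.  -41.7   0.1] -> [ 0.4983 -0.0144  0.113 ]
0.7015821375530903
```

{"method": "carry_out", "body": {"rows": [[[6.9,-10.9,0],[0,0,-60.5],0.3],[[6.9,-10.9,0],[0,0,-60.5],0.3],[[6.9,-10.9,0],[0,0,-60.5],0.3],[[6.9,-10.9,3.1],[0,0,-60.5],0.3],[[6.9,-10.9,3.1],[0,0,-60.5],0.3],[[6.9,-10.9,3.1],[0,0,-60.5],0.3],[[6.9,-10.9,3.1],[0,0,-60.5],0.3],[[6.9,-10.9,3.1],[0,0,-60.5],0.3]]}}

```text
clock: 13.55
tool_pos: [0.4984, 0.0403, 0.2189]
eef_rot: [0.665, 0.747, -0.001, 0.001]
contact_force: [0.0, -0.2, 0.5]
opening: 0.7
finger_force: 0.0
```

{"method": "carry_out", "body": {"rows": [[[-5.4,-0.7,10.7],[0,-41.7,0],0.3],[[-5.4,-0.7,10.7],[0,-41.7,0],0.3],[[-5.4,-0.7,10.7],[0,-41.7,0],0.3],[[-5.4,-0.7,10.7],[0,-41.7,0],0.3],[[-5.4,-0.7,10.7],[0,-41.7,0],0.3],[[-5.4,-0.7,10.7],[0,-41.7,0],0.3],[[-5.4,-0.7,10.7],[0,-41.7,0],0.3]]}}

```text
clock: 14.25
tool_pos: [0.4976, -0.0144, 0.112]
eef_rot: [0.621, 0.698, -0.237, 0.267]
contact_force: [-0.6, -0.6, 0.5]
opening: 0.698
finger_force: 0.0
```

```bash
python3 - <<'E'
from h import *
snap('wrist','w2'); go(view(.26,30))
c0=proj('w1',N);c=proj('w2',N);print(c0,c)
for f in ('w1','w2'):
    g=cv2.imread(f'pics/{f}.png').max(2).astype(int); cc=round(proj(f,N)[0])
    print(f,cc);
    for j in (-8,-5,-3,-1,1): print(j,g[205:280,cc+j].tolist())
a=np.hstack([cv2.imread(f'pics/{f}.png')[195:285,255:375][::-1,::-1] for f in('w1','w2')])
cv2.imwrite('pics/c4.png',cv2.convertScaleAbs(cv2.resize(a,None,fx=3.3,fy=3.3,interpolation=cv2.INTER_CUBIC),alpha=1.5,beta=20))
E
```

```text
now [ 0.4976 -0.0157  0.113 ] yaw 96.38333011642099 q [-0.8948  1.074   0.7366  2.0592  0.1591  0.393  -0.448 ] t 14.3
shift [-0.46  0.    0.41] rot [-0.2  0.1 -0.4] -> [ 0.4983 -0.0218  0.113 ]
[317.5974 244.1823] [319.9652 244.4611]
w1 318
-8 [235, 235, 235, 236, 235, 236, 234, 226, 228, 226, 227, 227, 208, 137, 134, 140, 140, 137, 137, 136, 136, 139, 137, 136, 138, 136, 139, 139, 139, 138, 138, 137, 137, 136, 135, 138, 137, 114, 6, 15, 7, 13, 6, 3, 19, 9, 16, 43, 58, 65, 69, 67, 69, 69, 70, 72, 73, 71, 75, 71, 72, 76, 74, 78, 74, 81, 95, 112, 128, 137, 141, 139, 139, 142, 138]
-5 [236, 235, 235, 235, 237, 235, 236, 232, 227, 227, 229, 227, 227, 206, 138, 137, 136, 137, 137, 136, 137, 136, 136, 137, 137, 136, 140, 137, 137, 137, 134, 137, 139, 136, 140, 137, 122, 59, 15, 12, 8, 9, 16, 9, 16, 14, 16, 40, 65, 69, 69, 69, 70, 70, 70, 72, 73, 73, 69, 68, 73, 77, 77, 67, 65, 67, 83, 110, 129, 136, 138, 137, 139, 140, 140]
-3 [236, 236, 235, 234, 235, 236, 235, 233, 227, 227, 226, 228, 226, 207, 137, 139, 136, 139, 136, 133, 135, 134, 138, 138, 138, 137, 136, 135, 134, 137, 137, 137, 139
[... 1869 characters left out ...]
37, 142, 143, 142, 141]
-1 [236, 237, 236, 238, 237, 238, 237, 235, 229, 229, 229, 228, 228, 209, 139, 140, 139, 140, 140, 139, 141, 138, 139, 139, 139, 136, 139, 138, 138, 119, 47, 11, 14, 3, 14, 13, 18, 16, 8, 12, 17, 7, 17, 27, 42, 43, 41, 44, 52, 63, 67, 69, 70, 72, 71, 75, 73, 75, 76, 73, 76, 76, 71, 73, 71, 75, 74, 83, 110, 131, 136, 144, 138, 141, 141]
1 [238, 237, 238, 237, 238, 237, 237, 238, 236, 229, 229, 229, 229, 230, 208, 138, 142, 138, 139, 140, 136, 142, 140, 138, 139, 137, 139, 138, 139, 130, 89, 12, 12, 8, 16, 10, 19, 19, 19, 14, 16, 13, 17, 28, 40, 38, 44, 42, 53, 66, 70, 72, 71, 69, 70, 74, 72, 74, 74, 74, 71, 73, 73, 76, 74, 76, 76, 83, 114, 130, 138, 139, 142, 141, 141]
```

```bash
python3 - <<'E'
from h import *
from scipy.optimize import least_squares
N0=N.copy();N0[2]=0
L=lambda x,z,y=0:N0+u*(x-60)/1e3+up*z/1e3+np.cross(up,u)*y/1e3
for f,nr,br in(('w1',242.0,271.8),('w2',234.5,272.8)):
    g=cv2.imread(f'pics/{f}.png').max(2).astype(int)
    for y in(-28,28):
        c=proj(f,L(0,41,y));q=int(round(c[0]));print(f,y,c,g[178:206,q].tolist())
    for y in (-20,0,20):
        c=proj(f,L(30,72,y));q=int(round(c[0]));print(' bridge',y,c,g[266:278,q].tolist())
    for m in(190,191,192):
        fn=lambda k:[proj(f,L(0+k[0],41+k[1]))[1]-m, proj(f,L(30+k[0],72+k[1]))[1]-br, proj(f,L(51+k[0],k[2]+k[1]))[1]-nr]
        print(f,m,least_squares(fn,[0,0,40]).x)
E
```

```text
w1 -28 [262.9348 190.5755] [104, 102, 104, 107, 111, 125, 124, 123, 125, 124, 124, 123, 125, 145, 206, 233, 231, 234, 233, 233, 232, 233, 233, 233, 233, 234, 234, 234]
w1 28 [373.7406 191.3186] [109, 108, 105, 105, 104, 107, 105, 99, 102, 98, 103, 104, 102, 102, 108, 126, 141, 141, 143, 140, 177, 224, 224, 225, 227, 226, 226, 226]
 bridge -20 [280.0307 272.0172] [73, 70, 66, 62, 64, 87, 117, 127, 133, 137, 138, 137]
 bridge 0 [317.8137 272.2111] [74, 73, 74, 75, 70, 80, 111, 127, 134, 137, 138, 138]
 bridge 20 [355.5414 272.4047] [76, 72, 75, 74, 75, 84, 110, 128, 133, 132, 138, 138]
w1 190 [-1.327   0.3984 41.9185]
w1 191 [ 1.0435 -0.7437 41.7052]
w1 192 [ 3.4734 -1.9144 41.4865]
w2 -28 [264.0747 192.047 ] [113, 108, 108, 105, 107, 111, 123, 125, 126, 124, 126, 125, 126, 128, 125, 177, 233, 235, 234, 234, 235, 234, 237, 236, 234, 233, 236, 235]
w2 28 [375.3295 191.6501] [127, 121, 118, 114, 105, 111, 123, 120, 119, 119, 121, 121, 120, 121, 118, 154, 217, 224, 226, 224, 226, 224, 226, 227, 227, 227, 227, 227]
 bridge -20 [282.1306 273.307 ] [73, 74, 75, 74, 63, 68, 82, 112, 130, 138, 138, 140]
 bridge 0 [319.97   273.1942] [72, 74, 73, 75, 74, 70, 84, 113, 129, 134, 137, 142]
 bridge 20 [357.83   273.0814] [74, 72, 75, 75, 76, 79, 81, 97, 132, 136, 137, 141]
w2 190 [-3.446   1.3906 36.6269]
w2 191 [-1.1288  0.3013 36.3585]
w2 192 [ 1.2457 -0.815  36.0834]
```

```bash
python3 - <<'E'
from h import *
go((np.array([.50,.03,.23]),down(130)),(np.array([.5054,-.0888,.225]),down(184.2)))
E
```

```text
now [ 0.4976 -0.0157  0.113 ] yaw 96.38333011642099 q [-0.8948  1.074   0.7366  2.0592  0.1591  0.393  -0.448 ] t 14.3
shift [ -4.43   0.77 -11.73] rot [-12.1  40.6 -32. ] -> [0.5  0.03 0.23]
shift [-9.45 -7.22  0.5 ] rot [  0.    0.  -54.2] -> [ 0.5054 -0.0888  0.225 ]
```

{"method": "carry_out", "body": {"rows": [[[-4.4,0.8,-11.7],[-12.1,40.6,-32.0],0.3],[[-4.4,0.8,-11.7],[-12.1,40.6,-32.0],0.3],[[-4.4,0.8,-11.7],[-12.1,40.6,-32.0],0.3],[[-4.4,0.8,-11.7],[-12.1,40.6,-32.0],0.3],[[-4.4,0.8,-11.7],[-12.1,40.6,-32.0],0.3],[[-4.4,0.8,-11.7],[-12.1,40.6,-32.0],0.3],[[-4.4,0.8,-11.7],[-12.1,40.6,-32.0],0.3],[[-4.4,0.8,-11.7],[-12.1,40.6,-32.0],0.3]]}}

```text
clock: 15.1
tool_pos: [0.5008, 0.0254, 0.2315]
eef_rot: [0.427, 0.904, 0.0, 0.002]
contact_force: [0.1, 0.7, 0.5]
opening: 0.703
finger_force: 0.0
```

{"method": "carry_out", "body": {"rows": [[[-9.4,-7.2,0.5],[0,0,-54],0.3],[[-9.4,-7.2,0.5],[0,0,-54],0.3],[[-9.4,-7.2,0.5],[0,0,-54],0.3],[[-9.4,-7.2,0.5],[0,0,-54],0.3],[[-9.4,-7.2,0.5],[0,0,-54],0.3],[[-9.4,-7.2,0.5],[0,0,-54],0.3],[[-9.4,-7.2,0.5],[0,0,-54],0.3],[[-9.4,-7.2,0.5],[0,0,-54],0.3]]}}

```text
clock: 15.9
tool_pos: [0.5053, -0.0875, 0.225]
eef_rot: [-0.035, 0.999, -0.002, -0.0]
contact_force: [-0.4, 0.2, -0.0]
opening: 0.703
finger_force: 0.0
```

```bash
python3 - <<'E'
from h import *
go((np.array([.5054,-.0888,.145]),down(184.2)))
E
```

```text
now [ 0.5053 -0.0875  0.225 ] yaw -175.96381428272343 q [ 0.2707  0.5721 -0.3024  1.913   0.2604  0.6943  1.4534] t 15.9
shift [-0.   -0.1   8.01] rot [-0.2 -0.  -0.2] -> [ 0.5054 -0.0888  0.145 ]
```

Next I'll descend, grip, and turn.

{"method": "carry_out", "body": {"rows": [[[0,-0.1,3],[0,0,0],0.3],[[0,-0.1,6],[0,0,0],0.3],[[0,-0.1,8.0],[0,0,0],0.3],[[0,-0.1,8.0],[0,0,0],0.7],[[0,-0.1,8.0],[0,0,0],1],[[0,-0.1,8.0],[0,0,0],1],[[0,-0.1,8.0],[0,0,0],1],[[0,-0.1,8.0],[0,0,0],1],[[0,-0.1,8.0],[0,0,0],1],[[0,-0.1,8.0],[0,0,0],1],[[0,-0.1,8.0],[0,0,0],1]], "newtons": 30}}

```text
clock: 17.0
tool_pos: [0.506, -0.0882, 0.1441]
eef_rot: [-0.036, 0.999, -0.001, -0.001]
contact_force: [-0.6, -1.2, 4.6]
opening: 0.177
finger_force: 29.8
```

```bash
python3 - <<'E'
from h import *
go((np.array([.5054,-.0888,.145]),down(184.2)))
s=r.get_state();print({k:s[k] for k in('contact_force','moment','opening','finger_force')})
E
```

```text
now [ 0.506  -0.0882  0.1441] yaw -175.8843175910196 q [ 0.2278  0.6996 -0.2382  1.9853  0.3312  0.495   1.3927] t 17.0
shift [ 0.06 -0.05 -0.09] rot [-0.1 -0.1 -0.1] -> [ 0.5054 -0.0888  0.145 ]
{'contact_force': array([-0.5525, -1.1756,  4.5998]), 'moment': array([-0.0877,  0.1238,  0.0533]), 'opening': 0.17676236498023573, 'finger_force': 29.80502849444747}
```

{"method": "carry_out", "body": {"rows": [[[0,0,0],[0,0,7],1],[[0,0,0],[0,0,14],1],[[0,0,0.05],[0,0,21],1],[[0,0,0.1],[0,0,28],1],[[0,0,0.1],[0,0,35],1],[[0,0,0.15],[0,0,42],1],[[0,0,0.2],[0,0,48],1],[[0,0,0.2],[0,0,50],1],[[0,0,0.2],[0,0,50],1],[[0,0,0.2],[0,0,50],1]]}}

```text
clock: 18.0
tool_pos: [0.5057, -0.0885, 0.1418]
eef_rot: [0.389, 0.921, -0.002, -0.0]
contact_force: [0.2, -2.7, 4.8]
opening: 0.183
finger_force: 29.8
```

```bash
python3 - <<'E'
from h import *
go((np.array([.5054,-.0888,.145]),down(184.2)))
s=r.get_state();print({k:s[k] for k in('contact_force','moment','opening','finger_force')})
E
```

```text
now [ 0.5057 -0.0885  0.1418] yaw 134.20138466930902 q [ 0.0859  0.6979 -0.007   1.9944  0.0171  0.451   0.8367] t 18.0
shift [ 0.   -0.04 -0.32] rot [ -0.2  -0.  -50. ] -> [ 0.5054 -0.0888  0.145 ]
{'contact_force': array([ 0.2091, -2.6931,  4.8431]), 'moment': array([-0.6058,  0.1145,  0.0501]), 'opening': 0.18334876244401022, 'finger_force': 29.81781086884439}
```

{"method": "carry_out", "body": {"rows": [[[0,0,0],[0,0,0],0.3],[[0,0,0],[0,0,0],0.3],[[0,0,0],[0,0,0],0.3],[[0,0,0],[0,0,0],0.3],[[0,0,-3],[0,0,0],0.3],[[0,0,-6],[0,0,0],0.3],[[0,0,-9],[0,0,0],0.3],[[0,0,-9],[0,0,0],0.3]]}}

```text
clock: 18.8
tool_pos: [0.5081, -0.088, 0.235]
eef_rot: [0.39, 0.921, -0.0, 0.003]
contact_force: [0.7, -0.9, -0.1]
opening: 0.696
finger_force: 0.0
```

```bash
python3 - <<'E'
from h import *
t,Q=view(.26,30); t=np.array([.4983,-.0144,.113])
go((np.array([.4983,.04,.22]),down(97)),(t,Q)); print(r.get_state()['opening'])
E
```

```text
now [ 0.5081 -0.088   0.235 ] yaw 134.13122117414628 q [ 0.0844  0.5478 -0.0061  1.9077  0.0088  0.6809  0.8426] t 18.8
shift [9.88 8.2  1.46] rot [ 0.2  0.3 37.1] -> [0.4983 0.04   0.22  ]
shift [-5.4  -0.66 10.7 ] rot [  0.  -41.7   0.1] -> [ 0.4983 -0.0144  0.113 ]
0.6957947999301856
```

{"method": "carry_out", "body": {"rows": [[[9.9,8.2,0],[0,0,37],0.3],[[9.9,8.2,0],[0,0,37],0.3],[[9.9,8.2,0],[0,0,37],0.3],[[9.9,8.2,1.5],[0,0,37],0.3],[[9.9,8.2,1.5],[0,0,37],0.3],[[9.9,8.2,1.5],[0,0,37],0.3]]}}

```text
clock: 19.4
tool_pos: [0.4949, 0.0408, 0.2153]
eef_rot: [0.661, 0.75, -0.003, -0.001]
contact_force: [0.1, -0.6, -0.1]
opening: 0.699
finger_force: 0.0
```

{"method": "carry_out", "body": {"rows": [[[-5.4,-0.7,10.7],[0,-41.7,0],0.3],[[-5.4,-0.7,10.7],[0,-41.7,0],0.3],[[-5.4,-0.7,10.7],[0,-41.7,0],0.3],[[-5.4,-0.7,10.7],[0,-41.7,0],0.3],[[-5.4,-0.7,10.7],[0,-41.7,0],0.3],[[-5.4,-0.7,10.7],[0,-41.7,0],0.3],[[-5.4,-0.7,10.7],[0,-41.7,0],0.3],[[-5.4,-0.7,10.7],[0,-41.7,0],0.3]]}}

```text
clock: 20.2
tool_pos: [0.4953, -0.0163, 0.1109]
eef_rot: [0.62, 0.7, -0.236, 0.266]
contact_force: [-0.2, -0.5, 0.6]
opening: 0.699
finger_force: 0.0
```

```bash
cat > nose.py <<'E'
from h import *
N0=N.copy();N0[2]=0
L=lambda x,z,y=0:N0+u*(x-60)/1e3+up*z/1e3+np.cross(up,u)*y/1e3
def cross(p,lv):  # first crossing of level, subpixel
    for i in range(len(p)-1):
        if (p[i]-lv)*(p[i+1]-lv)<=0 and p[i]!=p[i+1]: return i+(p[i]-lv)/(p[i]-p[i+1])
    return np.nan
def nose(f):
    g=cv2.imread(f'pics/{f}.png').max(2).astype(float); c=int(round(proj(f,N)[0]))
    e=[222+cross(g[222:252,q],75) for q in range(c-18,c+14)]; i=np.argsort(e)[:9]
    out=dict(nose=np.mean(np.sort(e)[:7]),bridge=np.mean([266+cross(g[266:278,q],105) for q in range(c-15,c+15)]),predN=proj(f,N),predBr=proj(f,L(30,72))[1],predMouth=proj(f,L(0,41))[1])
    out['mouthL']=184+cross(g[184:206,int(round(proj(f,L(0,41,-28))[0]))],178)
    print(f,{k:np.round(v,2) for k,v in out.items()},'nose minus pred of z=34..43:',{z:round(out['nose']-proj(f,L(51,z))[1],2) for z in(34,36,42)})
E
python3 - <<'E'
from nose import *
s=snap('wrist','w3'); go(view(.26,30))
for f in('w1','w2','w3'): nose(f)
a=np.hstack([cv2.imread(f'pics/{f}.png')[195:285,255:375][::-1,::-1] for f in('w2','w3')])
cv2.imwrite('pics/c5.png',cv2.convertScaleAbs(cv2.resize(a,None,fx=3.3,fy=3.3,interpolation=cv2.INTER_CUBIC),alpha=1.5,beta=20))
E
```

```text
now [ 0.4954 -0.0164  0.1111] yaw 96.84096560592063 q [-0.9217  1.1027  0.7957  2.0708  0.0006  0.3686 -0.2834] t 20.25
shift [-0.56  0.23  0.24] rot [-0.  -0.1 -0. ] -> [ 0.4983 -0.0218  0.113 ]
w1 {'nose': np.float64(242.0), 'bridge': np.float64(271.76), 'predN': array([317.6 , 244.18]), 'predBr': np.float64(272.21), 'predMouth': np.float64(190.95), 'mouthL': np.float64(191.54)} nose minus pred of z=34..43: {34: np.float64(10.62), 36: np.float64(7.84), 42: np.float64(-0.63)}
w2 {'nose': np.float64(234.61), 'bridge': np.float64(272.65), 'predN': array([319.97, 244.46]), 'predBr': np.float64(273.19), 'predMouth': np.float64(191.85), 'mouthL': np.float64(193.02)} nose minus pred of z=34..43: {34: np.float64(2.91), 36: np.float64(0.11), 42: np.float64(-8.42)}
w3 {'nose': np.float64(234.52), 'bridge': np.float64(273.63), 'predN': array([323.64, 245.36]), 'predBr': np.float64(274.19), 'predMouth': np.float64(192.13), 'mouthL': np.float64(193.07)} nose minus pred of z=34..43: {34: np.float64(2.03), 36: np.float64(-0.79), 42: np.float64(-9.37)}
```

```bash
python3 - <<'E'
from h import *
go((np.array([.49,-.03,.25]),down(97)))
E
```

```text
now [ 0.4954 -0.0164  0.1111] yaw 96.84096560592063 q [-0.9217  1.1027  0.7957  2.0708  0.0006  0.3686 -0.2834] t 20.25
shift [-10.18  -0.69  -9.53] rot [-0.1 41.6 -0.2] -> [ 0.49 -0.03  0.25]
```

{"method": "carry_out", "body": {"rows": [[[-10.2,-0.7,-9.5],[0,41.6,0],0.3],[[-10.2,-0.7,-9.5],[0,41.6,0],0.3],[[-10.2,-0.7,-9.5],[0,41.6,0],0.3],[[-10.2,-0.7,-9.5],[0,41.6,0],0.3],[[-10.2,-0.7,-9.5],[0,41.6,0],0.3],[[-10.2,-0.7,-9.5],[0,41.6,0],0.3],[[-10.2,-0.7,-9.5],[0,41.6,0],0.3]]}}

```text
clock: 20.95
tool_pos: [0.4897, -0.0319, 0.2502]
eef_rot: [0.665, 0.747, -0.001, 0.002]
contact_force: [-0.4, 1.2, 0.3]
opening: 0.702
finger_force: 0.0
```

```bash
python3 - <<'E'
from h import *
snap('wrist','wE');snap('top','top1');st=r.get_state();print(st['tool_pos'])
tl=[]
for f,p,sz in(('wE',[.5056,-.0885,.112],66),('w3',[.5056,-.0885,.1],66),('top1',[.5056,-.0885,.112],22)):
    c=np.round(proj(f,p)).astype(int);h=sz;im=cv2.imread(f'pics/{f}.png')[c[1]-h:c[1]+h,c[0]-h:c[0]+h];print(f,'origin',c-h,396/(2*h))
    tl.append(cv2.resize(im,(396,396),interpolation=cv2.INTER_CUBIC))
cv2.imwrite('pics/m2.png',cv2.convertScaleAbs(np.hstack(tl[:2]),alpha=1.6,beta=15))
E
```

```text
[ 0.4897 -0.0273  0.2488]
wE origin [265 230] 3.0
w3 origin [256 278] 3.0
top1 origin [344 244] 9.0
```

View pics/m2.png

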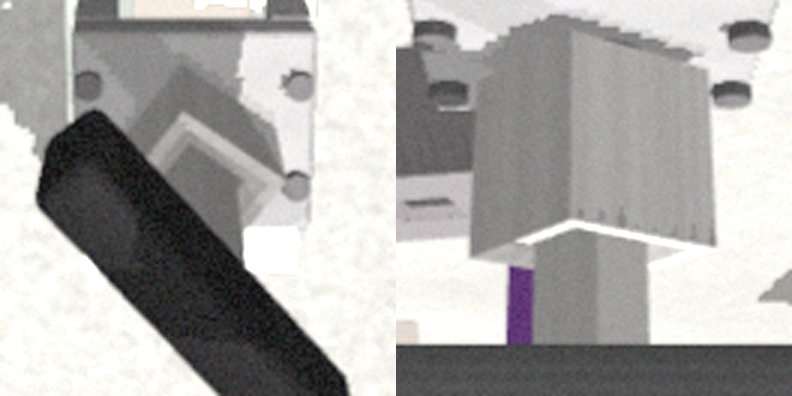

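The left tile (wE) shows the head-top edge from (183,113) to (285,180) with the handle lying diagonally. The right tile (w3) shows the head-top corners at (573,222), (716,245) and (471,257).

```bash
python3 - <<'E'
from h import *
E=lambda a,b:('wE',265+a/3-.33,230+b/3-.33);W=lambda a,b:('w3',256+(a-396)/3-.33,278+b/3-.33)
yw=lambda d:np.degrees(np.arctan2(d[1],d[0]))%90
for z in(.107,.110,.113):
    a=[atz(*E(*p),z) for p in((183,113),(285,180),(150,165))]
    b=[atz(*W(*p),z) for p in((573,222),(716,245),(471,257))]
    print(z,'E',yw(a[1]-a[0]),yw(a[2]-a[0]),np.linalg.norm(a[1]-a[0]),'W',yw(b[1]-b[0]),yw(b[2]-b[0]),np.linalg.norm(b[1]-b[0]),np.linalg.norm(b[2]-b[0]),(b[1]+b[2])/2)
# calibrate lane yaw from wA/wE bridge edges : bolts in wE
p=[atz(*E(*q),.072) for q in((75,32),(315,30))]; print('bridge edge yaw',yw(p[1]-p[0]),np.linalg.norm(p[1]-p[0]))
# handle yaw
q=[atz(*E(*x),.175) for x in((38,200),(222,396))];print('handle',yw(q[1]-q[0]))
print('tri corner',tri(E(183,113),W(573,222)),tri(E(285,180),W(716,245)))
E
```

```text
0.107 E 61.35063791017662 66.38233333674914 0.03154260928331034 W 65.779610242384 58.466385472374796 0.030880245598088437 0.03190259886068237 [ 0.5061 -0.0992  0.107 ]
0.11 E 61.35063791017664 66.38233333674931 0.03121581053894962 W 65.77961024238397 58.46638547237474 0.029324220338141336 0.030295058223497373 [ 0.5046 -0.0871  0.11  ]
0.113 E 61.35063791017665 66.38233333674924 0.030889011794588837 W 65.77961024238397 58.46638547237477 0.02776819507819428 0.02868751758631242 [ 0.5031 -0.075   0.113 ]
bridge edge yaw 7.0961951902948135 0.06498848482382358
handle 45.86974625077706
tri corner (array([ 0.4989, -0.0668,  0.1104]), [np.float64(7.870675620483675e-05), np.float64(7.870675620487787e-05)]) (array([ 0.5263, -0.0822,  0.1095]), [np.float64(4.594842229382641e-06), np.float64(4.594842229245371e-06)])
```

```bash
python3 - <<'E'
from h import *
go((np.array([.5057,-.0885,.23]),down(134.5)))
E
```

```text
now [ 0.4897 -0.0273  0.2488] yaw 97.16394279815943 q [-0.2308  0.5174  0.2946  1.964  -0.2197  0.6922  0.3225] t 21.05
shift [-6.26  0.83  1.9 ] rot [ -0.2   0.2 -37.3] -> [ 0.5057 -0.0885  0.23  ]
```

{"method": "carry_out", "body": {"rows": [[[-6.3,0.8,1.9],[0,0,-37.3],0.3],[[-6.3,0.8,1.9],[0,0,-37.3],0.3],[[-6.3,0.8,1.9],[0,0,-37.3],0.3],[[-6.3,0.8,1.9],[0,0,-37.3],0.3],[[-6.3,0.8,1.9],[0,0,-37.3],0.3],[[-6.3,0.8,1.9],[0,0,-37.3],0.3]]}}

```text
clock: 21.65
tool_pos: [0.5059, -0.0867, 0.229]
eef_rot: [0.385, 0.923, -0.003, -0.001]
contact_force: [0.6, 0.5, -0.6]
opening: 0.698
finger_force: 0.0
```

```bash
python3 - <<'E'
from h import *
go((np.array([.5057,-.0885,.1425]),down(134.3)))
E
```

```text
now [ 0.5059 -0.0867  0.229 ] yaw 134.73716351097715 q [ 0.0302  0.5589  0.0738  1.9166 -0.0552  0.6711  0.917 ] t 21.65
shift [-0.11 -0.09  8.65] rot [-0.3  0.   0.4] -> [ 0.5057 -0.0885  0.1425]
```

{"method": "carry_out", "body": {"rows": [[[-0.1,-0.1,3],[0,0,0],0.3],[[-0.1,-0.1,6],[0,0,0],0.3],[[-0.1,-0.1,8.6],[0,0,0],0.3],[[-0.1,-0.1,8.6],[0,0,0],0.7],[[-0.1,-0.1,8.6],[0,0,0],1],[[-0.1,-0.1,8.6],[0,0,0],1],[[-0.1,-0.1,8.6],[0,0,0],1],[[-0.1,-0.1,8.6],[0,0,0],1],[[-0.1,-0.1,8.6],[0,0,0],1],[[-0.1,-0.1,8.6],[0,0,0],1],[[-0.1,-0.1,8.6],[0,0,0],1]], "newtons": 30}}

```text
clock: 22.75
tool_pos: [0.5065, -0.091, 0.1441]
eef_rot: [0.387, 0.922, -0.002, 0.001]
contact_force: [1.1, 0.6, 4.6]
opening: 0.181
finger_force: 29.7
```

{"method": "carry_out", "body": {"rows": [[[0,0,0],[0,0,-8],1],[[0,0,0],[0,0,-16],1],[[0,0,0],[0,0,-22],1],[[0,0,0],[0,0,-22],1]]}}

```text
clock: 23.15
tool_pos: [0.5064, -0.0907, 0.144]
eef_rot: [0.204, 0.979, -0.001, 0.0]
contact_force: [0.7, 0.6, 5.7]
opening: 0.18
finger_force: 29.7
```

```bash
python3 - <<'E'
from h import *
go((np.array([.5057,-.0885,.1425]),down(178)))
s=r.get_state();print({k:s[k] for k in('contact_force','moment','opening','finger_force')})
E
```

```text
now [ 0.5064 -0.0907  0.144 ] yaw 156.4742242258593 q [ 0.1164  0.694  -0.0498  1.9898  0.0785  0.4598  1.1679] t 23.15
shift [0.16 0.17 0.15] rot [ -0.2   0.  -21.5] -> [ 0.5057 -0.0885  0.1425]
{'contact_force': array([0.6826, 0.5542, 5.7164]), 'moment': array([ 0.3363, -0.1704,  0.017 ]), 'opening': 0.17984264767382985, 'finger_force': 29.68730891123414}
```

{"method": "carry_out", "body": {"rows": [[[0.1,0.1,0],[0,0,-6],1],[[0.1,0.1,-0.05],[0,0,-12],1],[[0.1,0.1,-0.1],[0,0,-18],1],[[0.1,0.1,-0.1],[0,0,-21.5],1],[[0.1,0.1,-0.1],[0,0,-21.5],1],[[0.1,0.1,-0.1],[0,0,-21.5],1]]}}

```text
clock: 23.75
tool_pos: [0.5067, -0.0893, 0.1448]
eef_rot: [0.019, 1.0, -0.002, 0.001]
contact_force: [4.4, 1.6, 1.1]
opening: 0.179
finger_force: 29.7
```

```bash
python3 - <<'E'
from h import *
go((np.array([.49,-.03,.25]),down(97)))
s=r.get_state();print({k:s[k] for k in('contact_force','moment','opening','finger_force')})
E
```

```text
now [ 0.5067 -0.0893  0.1448] yaw 177.80063061655036 q [ 0.1739  0.6937 -0.1476  1.9873  0.2144  0.474   1.4012] t 23.75
shift [  1.89   5.83 -10.54] rot [-0.1  0.2 80.8] -> [ 0.49 -0.03  0.25]
{'contact_force': array([4.3651, 1.5771, 1.1027]), 'moment': array([ 0.6291, -0.9986, -0.0391]), 'opening': 0.17940944255007443, 'finger_force': 29.707031676080078}
```

{"method": "carry_out", "body": {"rows": [[[0,0,0],[0,0,0],0.3],[[0,0,0],[0,0,0],0.3],[[0,0,0],[0,0,0],0.3],[[0,0,0],[0,0,0],0.3],[[0,0,-3],[0,0,0],0.3],[[0,0,-6],[0,0,0],0.3],[[0,0,-9],[0,0,0],0.3],[[0,0,-9],[0,0,0],0.3]]}}

```text
clock: 24.55
tool_pos: [0.5074, -0.0898, 0.2378]
eef_rot: [0.018, 1.0, -0.002, 0.002]
contact_force: [-0.2, 0.2, 0.3]
opening: 0.7
finger_force: 0.0
```

```bash
python3 - <<'E'
from h import *
go((np.array([.49,-.03,.25]),down(97)),(np.array([.4983,.04,.22]),down(97)))
E
```

```text
now [ 0.5074 -0.0898  0.2378] yaw 177.8854758169483 q [ 0.2088  0.547  -0.1975  1.8992  0.1652  0.706   1.4477] t 24.55
shift [ 1.95  5.91 -1.25] rot [-0.   0.4 80.9] -> [ 0.49 -0.03  0.25]
shift [6.85 1.68 3.  ] rot [0. 0. 0.] -> [0.4983 0.04   0.22  ]
```

{"method": "carry_out", "body": {"rows": [[[1.9,5.9,-1.2],[0,0.4,81],0.3],[[1.9,5.9,-1.2],[0,0.4,81],0.3],[[1.9,5.9,-1.2],[0,0.4,81],0.3],[[1.9,5.9,-1.2],[0,0.4,81],0.3],[[1.9,5.9,-1.2],[0,0.4,81],0.3],[[1.9,5.9,-1.2],[0,0.4,81],0.3],[[1.9,5.9,-1.2],[0,0.4,81],0.3],[[1.9,5.9,-1.2],[0,0.4,81],0.3],[[1.9,5.9,-1.2],[0,0.4,81],0.3],[[1.9,5.9,-1.2],[0,0.4,81],0.3],[[1.9,5.9,-1.2],[0,0.4,81],0.3]]}}

```text
clock: 25.65
tool_pos: [0.4878, -0.0299, 0.2455]
eef_rot: [0.663, 0.748, -0.003, -0.003]
contact_force: [-0.8, 1.2, 0.1]
opening: 0.697
finger_force: 0.0
```

```bash
python3 - <<'E'
from h import *
snap('wrist','wF')
t,Q=view(.26,30); t=np.array([.4983,-.0144,.113])
go((np.array([.4983,.04,.22]),down(97)),(t,Q))
E
```

```text
now [ 0.4879 -0.0298  0.2456] yaw 97.01065633810927 q [-0.1828  0.5168  0.2316  1.9642 -0.1789  0.6886  0.2815] t 25.7
shift [6.8  1.91 2.55] rot [-0.5 -0.   0. ] -> [0.4983 0.04   0.22  ]
shift [-5.4  -0.66 10.7 ] rot [  0.  -41.7   0.1] -> [ 0.4983 -0.0144  0.113 ]
```

{"method": "carry_out", "body": {"rows": [[[6.8,1.9,2.5],[0,0,0],0.3],[[6.8,1.9,2.5],[0,0,0],0.3],[[1.4,1.3,13.2],[0,-41.7,0],0.3],[[1.4,1.3,13.2],[0,-41.7,0],0.3],[[1.4,1.3,13.2],[0,-41.7,0],0.3],[[1.4,1.3,13.2],[0,-41.7,0],0.3],[[1.4,1.3,13.2],[0,-41.7,0],0.3],[[1.4,1.3,13.2],[0,-41.7,0],0.3],[[1.4,1.3,13.2],[0,-41.7,0],0.3]]}}

```text
clock: 26.6
tool_pos: [0.4986, -0.0145, 0.1139]
eef_rot: [0.618, 0.701, -0.238, 0.263]
contact_force: [-0.5, -1.1, 0.1]
opening: 0.703
finger_force: 0.0
```

```bash
python3 - <<'E'
from nose import *
snap('wrist','w4'); print(r.get_state()['tool_pos'])
for f in('w3','w4'): nose(f)
tl=[]
for f,p,h in(('wF',[.5056,-.0885,.112],66),('w4',[.5056,-.0885,.1],66)):
    c=np.round(proj(f,p)).astype(int);im=cv2.imread(f'pics/{f}.png')[c[1]-h:c[1]+h,c[0]-h:c[0]+h];print(f,'origin',c-h)
    tl.append(cv2.resize(im,(396,396),interpolation=cv2.INTER_CUBIC))
c=proj('w4',N).astype(int); im=cv2.imread('pics/w4.png')[c[1]-30:c[1]+14,c[0]-132:c[0]+132];tl2=cv2.resize(im,(792,132),interpolation=cv2.INTER_CUBIC)
cv2.imwrite('pics/m3.png',cv2.convertScaleAbs(np.vstack([np.hstack(tl),tl2]),alpha=1.6,beta=15))
E
```

```text
[ 0.4988 -0.0156  0.1151]
w3 {'nose': np.float64(234.52), 'bridge': np.float64(273.63), 'predN': array([323.64, 245.36]), 'predBr': np.float64(274.19), 'predMouth': np.float64(192.13), 'mouthL': np.float64(193.07)} nose minus pred of z=34..43: {34: np.float64(2.03), 36: np.float64(-0.79), 42: np.float64(-9.37)}
w4 {'nose': np.float64(231.57), 'bridge': np.float64(269.71), 'predN': array([318.77, 242.36]), 'predBr': np.float64(270.21), 'predMouth': np.float64(189.0), 'mouthL': np.float64(189.55)} nose minus pred of z=34..43: {34: np.float64(2.01), 36: np.float64(-0.76), 42: np.float64(-9.21)}
wF origin [269 237]
w4 origin [250 273]
```

View pics/m3.png

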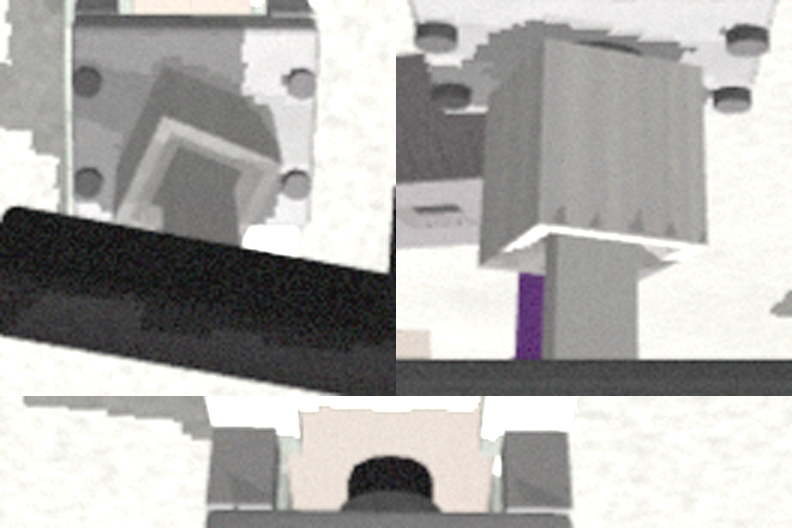

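The nose height is unchanged, so it is still in contact with the bar. The head-top corners are now at w4 (545,227), (706,243), (482,265) and wF (165,117), (280,165).

```bash
python3 - <<'E'
from h import *
yw=lambda d:np.degrees(np.arctan2(d[1],d[0]))%90
for fE,oE,pE,fW,oW,pW in(('wE',(265,230),((183,113),(285,180),(150,165)),'w3',(256,278),((573,222),(716,245),(471,257))),
                     ('wF',(269,237),((165,117),(280,165),(115,220)),'w4',(250,273),((545,227),(706,243),(482,265)))):
    E=lambda a,b:(fE,oE[0]+a/3-.33,oE[1]+b/3-.33);W=lambda a,b:(fW,oW[0]+(a-396)/3-.33,oW[1]+b/3-.33)
    a=[atz(*E(*p),.11) for p in pE];b=[atz(*W(*p),.11) for p in pW]
    print('E',yw(a[1]-a[0]),yw(a[2]-a[0]),'W',yw(b[1]-b[0]),yw(b[2]-b[0]), 'W diag',yw(b[1]-b[2])-45, np.linalg.norm(b[1]-b[2]))
    p,q=tri(E(*pE[0]),W(*pW[0]))[0],tri(E(*pE[1]),W(*pW[1]))[0];print('tri',p,q,yw(q-p))
E
```

```text
E 61.35063791017664 66.38233333674931 W 65.77961024238397 58.46638547237474 W diag -27.05614326704291 0.044764609628069114
tri [ 0.4989 -0.0668  0.1104] [ 0.5263 -0.0822  0.1095] 60.7460456748048
E 72.73748249315531 72.9861845849469 W 78.38152775208484 70.78457076169647 W diag -15.715743724520447 0.04444882966371879
tri [ 0.4948 -0.0685  0.1111] [ 0.5242 -0.0781  0.1101] 71.95270085004948
```

```bash
python3 - <<'E'
from nose import *
O=L(0,0);v=np.cross(up,u)
for c in((318,15,.034),(318,85,.07),(318,185,.07),(297,120,.07),(340,120,.07)):
    p=atz('w1',*c);d=p-O;print(c,p,'lane x',d@u,'y',d@v)
T=lambda a,b,z:atz('top0',290+a/4,240+b/4,z)
for q in((52,150),(130,128)): d=T(*q,.07)-O;print('top0',T(*q,.07),d@u,d@v)
go((np.array([.48,.10,.25]),down(97)))
E
```

```text
(318, 15, 0.034) [0.4879 0.0592 0.034 ] lane x -0.08818219643475066 y -0.0008948290861626541
(318, 85, 0.07) [0.4878 0.0606 0.07  ] lane x -0.08961278759537723 y -0.0008261798473759157
(318, 185, 0.07) [0.4938 0.0141 0.07  ] lane x -0.04274399963640746 y -0.0004655056631332099
(297, 120, 0.07) [0.483  0.0464 0.07  ] lane x -0.07606154868838005 y -0.007335874958153811
(340, 120, 0.07) [0.4964 0.0482 0.07  ] lane x -0.07620822538617683 y 0.00620507246196379
top0 [0.4759 0.0565 0.07  ] -0.08695213935024211 -0.013116779318737927
top0 [0.4894 0.0105 0.07  ] -0.03964275976216706 -0.005290646350695339
now [ 0.4988 -0.0156  0.1151] yaw 97.128786700258 q [-0.92    1.0973  0.8023  2.056  -0.01    0.3906 -0.261 ] t 26.65
shift [ -0.18  -0.58 -17.86] rot [-0.4 41.5 -0.1] -> [0.48 0.1  0.25]
```

```bash
python3 - <<'E'
from h import *
go((np.array([.4907,.0375,.13]),down(97)))
E
```

```text
now [ 0.4988 -0.0156  0.1151] yaw 97.128786700258 q [-0.92    1.0973  0.8023  2.056  -0.01    0.3906 -0.261 ] t 26.65
shift [ 3.03 -0.18 -4.68] rot [-0.4 41.5 -0.1] -> [0.4907 0.0375 0.13  ]
```

{"method": "carry_out", "body": {"rows": [[[3.0,-0.2,-4.7],[0,41.5,0],0.3],[[3.0,-0.2,-4.7],[0,41.5,0],0.3],[[3.0,-0.2,-4.7],[0,41.5,0],0.3],[[3.0,-0.2,-4.7],[0,41.5,0],0.3],[[3.0,-0.2,-4.7],[0,41.5,0],0.3],[[3.0,-0.2,-4.7],[0,41.5,0],0.3],[[3.0,-0.2,-4.7],[0,41.5,0],0.3]]}}

```text
clock: 27.35
tool_pos: [0.4915, 0.034, 0.1322]
eef_rot: [0.667, 0.745, -0.002, 0.0]
contact_force: [-0.6, 0.5, 0.0]
opening: 0.698
finger_force: 0.0
```

```bash
python3 - <<'E'
from h import *
go((np.array([.4907,.0375,.039]),down(97)))
E
```

```text
now [0.4915 0.034  0.1322] yaw 96.38476479111212 q [-0.2359  0.7047  0.1159  2.0643 -0.1939  0.3843  0.1442] t 27.35
shift [ 0.38 -0.02  9.32] rot [-0.1  0.2 -0.6] -> [0.4907 0.0375 0.039 ]
```

{"method": "carry_out", "body": {"rows": [[[0.4,0,3],[0,0,-0.6],0.3],[[0.4,0,6],[0,0,-0.6],0.3],[[0.4,0,8],[0,0,-0.6],0.3],[[0.4,0,9.2],[0,0,-0.6],0.3],[[0.4,0,9.2],[0,0,-0.6],0.3],[[0.4,0,9.2],[0,0,-0.6],0.7],[[0.4,0,9.2],[0,0,-0.6],1],[[0.4,0,9.2],[0,0,-0.6],1],[[0.4,0,9.2],[0,0,-0.6],1],[[0.4,0,9.2],[0,0,-0.6],1],[[0.4,0,9.2],[0,0,-0.6],1],[[0.4,0,9.2],[0,0,-0.6],1]], "newtons": 30}}

```text
clock: 28.55
tool_pos: [0.4897, 0.0424, 0.0377]
eef_rot: [0.66, 0.752, -0.003, -0.001]
contact_force: [-0.6, 0.8, 2.0]
opening: 0.16
finger_force: 30.0
```

```bash
python3 - <<'E'
from h import *
s=r.get_state();p=s['tool_pos'];go((p-u*.106,R.from_quat(s['eef_rot']).as_matrix()))
print({k:s[k] for k in('contact_force','moment','opening','finger_force')})
E
```

```text
now [0.4897 0.0424 0.0377] yaw 97.47440617183612 q [-0.211   0.8867  0.0487  2.0969 -0.2154  0.1686  0.163 ] t 28.55
shift [10.6   0.11 -0.02] rot [0. 0. 0.] -> [0.4769 0.1477 0.0377]
{'contact_force': array([-0.5636,  0.8156,  1.962 ]), 'moment': array([ 0.0095, -0.0133, -0.2507]), 'opening': 0.15983700246432866, 'finger_force': 29.98374299146235}
```

{"method": "carry_out", "body": {"rows": [[[0.7,0,0],[0,0,0],1],[[1.4,0,0],[0,0,0],1],[[2.1,0,0],[0,0,0],1]]}}

```text
clock: 28.85
tool_pos: [0.4874, 0.0593, 0.0377]
eef_rot: [0.661, 0.75, -0.005, 0.001]
contact_force: [0.6, -9.0, 1.3]
opening: 0.156
finger_force: 30.0
```

```bash
python3 - <<'E'
from h import *
s=r.get_state();print({k:s[k] for k in('tool_pos','contact_force','moment','opening','finger_force')})
E
```

```text
{'tool_pos': array([0.4874, 0.0593, 0.0377]), 'contact_force': array([ 0.626 , -9.0278,  1.3186]), 'moment': array([-1.7892, -0.2059, -0.0095]), 'opening': 0.1556500150478232, 'finger_force': 29.951814820524305}
```

{"method": "carry_out", "body": {"rows": [[[0.8,0,0],[0,0,0],1],[[1.6,0,0],[0,0,0],1],[[2.4,0.05,0],[0,0,0],1],[[3.2,0.05,0],[0,0,0],1],[[4.0,0.05,0],[0,0,0],1],[[4.8,0.05,0],[0,0,0],1],[[5.6,0.05,0],[0,0,0],1],[[6.4,0.1,0],[0,0,0],1],[[7.2,0.1,0],[0,0,0],1],[[8.0,0.1,0],[0,0,0],1],[[8.5,0.1,0],[0,0,0],1],[[8.5,0.1,0],[0,0,0],1]]}}

```text
clock: 30.05
tool_pos: [0.4766, 0.1485, 0.0377]
eef_rot: [0.659, 0.752, -0.003, -0.001]
contact_force: [0.1, -2.1, 6.9]
opening: 0.156
finger_force: 30.0
```

```bash
python3 - <<'E'
from h import *
s=r.get_state();print({k:s[k] for k in('tool_pos','contact_force','moment','opening','finger_force')})
print((s['tool_pos']-[.4897,.0424,.0377])@u)
E
```

```text
{'tool_pos': array([0.4766, 0.1485, 0.0377]), 'contact_force': array([ 0.1301, -2.068 ,  6.8856]), 'moment': array([-0.5715, -0.0247, -0.0919]), 'opening': 0.1562251476067207, 'finger_force': 29.951497726142406}
-0.10691392487340907
```

{"method": "carry_out", "body": {"rows": [[[0,0,0],[0,0,0],0.4],[[0,0,0],[0,0,0],0.4],[[0,0,0],[0,0,0],0.4],[[0,0,0],[0,0,0],0.4],[[0,0,-3],[0,0,0],0.4],[[0,0,-7],[0,0,0],0.4],[[0,0,-12],[0,0,0],0.4],[[4,0,-17],[0,0,0],0.4],[[9,0,-20],[0,0,0],0.4],[[9,0,-20],[0,0,0],0.4],[[9,0,-20],[0,0,0],0.4]]}}

```text
clock: 31.15
tool_pos: [0.4661, 0.2418, 0.2386]
eef_rot: [0.657, 0.754, -0.001, -0.002]
contact_force: [-0.2, 0.6, -0.1]
opening: 0.602
finger_force: 0.0
```

```bash
python3 - <<'E'
from h import *
for n in('side','wrist','top'): snap(n,n+'9')
print(r.get_state()['tool_pos'],r.get_state()['opening'])
a=cv2.resize(cv2.imread('pics/side9.png')[225:375,240:390],(396,396),interpolation=cv2.INTER_CUBIC)
b=cv2.resize(cv2.imread('pics/top9.png')[215:315,240:440],(792,396-198+0+0),interpolation=cv2.INTER_CUBIC) if 0 else cv2.resize(cv2.imread('pics/top9.png')[225:315,245:413],(792,424)[:2],interpolation=cv2.INTER_CUBIC)[120:320]
w=cv2.resize(cv2.imread('pics/wrist9.png'),(396,297)); w=cv2.copyMakeBorder(w,0,99,0,0,cv2.BORDER_CONSTANT)
cv2.imwrite('pics/m4.png',cv2.convertScaleAbs(np.vstack([np.hstack([a,w]),b]),alpha=1.3))
E
```

```text
[0.4655 0.2357 0.2361] 0.6006988416073566
```

View pics/m4.png

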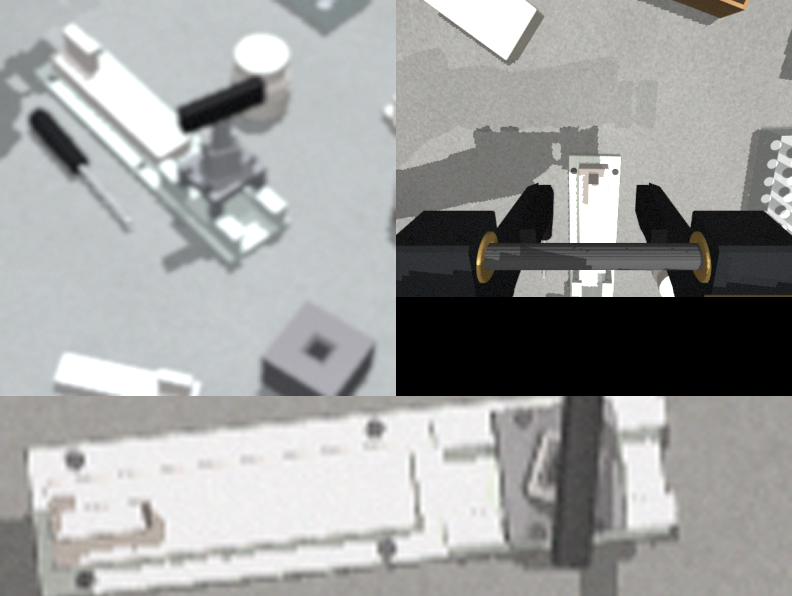

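The picture shows the bar lying on the open ledge with its far end at crop (415,490), about 1 cm short of the channel mouth at about (440,440). The driver stands upright in the screw and the bystanders are undisturbed.

```bash
python3 -c "
from plant import r
print(r.finish_job())"
```

```text
the job is handed in; nothing more can be done
None
```

I set the stop screw with its nose pressed in about 1.2 mm (estimated from camera views, ±0.3 mm), after overshooting to about 1.8 mm and backing off; the driver stands in the screw, the bar lies on the open ledge about 1 cm clear of the channel, and the job was handed in at about 31 s.

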